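File the wax slabs by thickness

TASK

Two slabs of carving wax, one blue and thin, one green and thicker, lean on the drying stand. File each one in the sloping slot of the wooden rack that matches its thickness, which is the narrowest slot it fits into (the widest slot stays empty), slid lower edge first fully home to the slot's floor and let go. Leave the other tools where they lie.

Things in the scene. Friction and masses are not known exactly. Their poses are not given: they have to be found in the camera images.
- blue_slab: blue rigid slab of carving wax, 6 mm thick (x), 56 wide (y), 80 tall (z), about 40 g. Origin: centre of its lower edge face; z up along the slab, x across the thickness. Starts in either place of the drying stand, its top leaning 15 to 18 degrees from vertical to the robot's side against two pins; lift it out along its own plane
- green_slab: green rigid slab of carving wax, 10 mm thick (x), 56 wide (y), 80 tall (z), about 60 g. Origin: centre of its lower edge face; z up along the slab, x across the thickness. Starts in either place of the drying stand, its top leaning 15 to 18 degrees from vertical to the robot's side against two pins; lift it out along its own plane
- slot_narrow: pale wooden block with one sloping slot, 8.5 mm wide (narrowest of three), 66 mm long, 30 mm deep, dark floor, ends closed, mouth bevelled 4 mm all round. Fixed. Origin: centre of the slot's floor, 33 mm above the bench. z: out of the slot along its slope, 25 degrees from vertical, mouth leaning to the robot's side; y along the slot; x across its width, to the back
- slot_middle: pale wooden block with one sloping slot, 12.5 mm wide (middle width of three), 66 mm long, 30 mm deep, dark floor, ends closed, mouth bevelled 4 mm all round. Fixed. Origin: centre of the slot's floor, 33 mm above the bench. z: out of the slot along its slope, 25 degrees from vertical, mouth leaning to the robot's side; y along the slot; x across its width, to the back
- slot_wide: pale wooden block with one sloping slot, 16.5 mm wide (widest of three), 66 mm long, 30 mm deep, dark floor, ends closed, mouth bevelled 4 mm all round. Fixed. Origin: centre of the slot's floor, 33 mm above the bench. z: out of the slot along its slope, 25 degrees from vertical, mouth leaning to the robot's side; y along the slot; x across its width, to the back
- rack: dark wooden base board of the sorting rack, 84 x 236 x 14 mm, fixed, fence 28 mm high along its far edge. It carries the three slot blocks (each 40 x 75 x 42 mm) side by side, 76 mm apart along y, in an order that changes. Origin: on the bench, under the middle of the row; x to the back, away from the robot
- stand: drying stand, wooden board 86 x 160 x 12 mm, fixed, two places 74 mm apart along y; slabs' lower edges 20 mm above the bench. On the robot's side of each slab two brass pins, 6 mm thick, 44 mm apart, reach 50 mm up it: a finger fits between them; behind it a lip 5 mm high. Origin: centre of its underside; x to the back
- pliers: pliers with blue grips, 43 x 133 x 11 mm, loose, lying on the bench; must not be moved. Origin: centre of its underside
- ring_clamp: wooden ring clamp, 32 x 149 x 23 mm, loose, lying; must not be moved. Origin: centre of its underside
- bangle: brass bangle, 57 x 63 x 12 mm, loose, lying; must not be moved. Origin: centre of its underside
- battery: green and yellow battery cell, 15 x 50 x 15 mm, loose, lying; must not be moved. Origin: centre of its underside
- wax_bar: dark red bar of wax, 29 x 116 x 28 mm, loose, lying; must not be moved. Origin: centre of its underside

How it is judged:
By the outcome, as a careful person would: the job done as asked, in the order asked, and still so for the second after the job is handed in, with the robot touching nothing.
It also fails if it takes over 64 s, if anything falls off the work surface, if the arm or the gripper's body presses on something with over 40 N, if the wrist force passes 120 N, or if a joint passes its speed limit or range.

ROBOT

A 6-joint arm with a two-finger parallel gripper is mounted at the origin on a cart in front of the work surface, level with it; the furniture and walls round the work are solid. World frame = base frame: x ahead of the robot, y to its left, z up, the work surface at z = 0. Lengths are in m, angles in rad, forces in N, time in s.
With the tool pointing down it reaches from about 0.275 to 0.75 m from the base axis. Payload 10.2 kg.
Tool frame: the origin (TCP) lies midway between the tips of the shut fingers; the grasp point (between the pads) lies 19 mm behind it (r.grip_point_offset is the distance from the TCP to the grasp point, in m); z points along the fingers, y is the line along which they close (so a half turn about z gives the same grasp; the last joint's range is limited). The gripper opens to 85 mm and grips with 20 to 120 N. Pads are 22 mm wide; open, the fingers measure 114 mm over their backs; the gripper's body (76 mm by 85 mm) begins 54 mm behind the grasp point. The pads swing forward as they close: fully open they stand 13 mm farther back than shut.
Start: joints at [1.123, 0.313, 1.498, -0, 1.331, -0.223], TCP at [0.117, 0.512, 0.231] pointing down, gripper open.
Joint ranges: [-2.94, 2.94], [-0.97, 2.17], [0.19, 2.56], [-1.23, 4.37], [0.02, 3.11], [-2.88, 2.88]. Speed limits (rad/s): [2.39, 2.39, 3.01, 3.14, 3.14, 3.14].

INTERFACE

Orientations are given as a unit quaternion [w, x, y, z].
In Python, from workcell import r gives the robot as it stands.
- The arm moves only by the tool step_arm, never from a script. Its argument "plan" is a list of rows, each an object with "dp": the shift along the tool's x, y, z in mm, a list of three; "roll": the turn about the tool's z in rad. A call has 1 to 20 rows; each row is the pose to reach, as a shift and turn from the pose commanded when the call began, along the tool's axes at that moment; what a row does not reach only later rows make up. A row lasts 1/8 s, in which the tool goes at most 62.5 mm and 10.7 degrees, less where a joint would pass 70% of its speed; a pose out of reach is approached as far as the arm can. A call with a gripper value outside its range is refused whole. "claw" is the finger opening in mm, from 0 to 85.4, set as the call begins (left out, the last holds). The fingers move at their own pace and stop on an object; "squeeze" is the grip in N (left out, the last holds). Time passes only in rows, so rows that repeat a pose let the fingers close. It gives the time, the measured TCP pose, the force, the opening and the grip force at its end, in the units of the state.
- r.observe(): the state, without advancing time (a new reading comes with each control period).
- r.snapshot(name): name is "scene" or "top"; returns a dict with "image" (480x640x3 uint8, blue, green, red), "camera_matrix" (3x3 intrinsics, pixels), "dist_coeffs" ([k1, k2, p1, p2, k3] as OpenCV has them; the pictures are not rectified), "view" (4x4, takes a point from world to camera coordinates). Camera axes: x right, y up, looking along -z (the intrinsics and any distortion apply to the point x, -y, -z); pixel columns grow to the right and rows downward; lengths in m; the calibration is good to about 2 mm. A picture is of the moment at which its call begins. There is no depth.
- r.sign_off(): hands the job in; it is judged then, once.
The state is a dict: "clock": time; "qpos": joint angles; "joint_vel": joint speeds; "joint_torque": joint torques, N m; "tool_pos": TCP position; "ee_rot": TCP orientation; "contact_force": force on the tool from outside, world axes, zero at the start; "moment": the same for the moment, N m; "width": finger opening in m; "finger_force": force on a finger pad.
Only numpy, scipy, OpenCV 4.12 (cv2) and the standard library are available. Lean on these libraries where they do the work, as an engineer would, in place of code of your own. Each camera call takes 0.05 s, during which the arm holds its last target. There are 200 camera calls.

## Working session

There is one attempt and no reset: what is moved stays moved. The work goes in short steps, Python scripts to look and compute and a tool call to move; the robot and the scene stay as the last step left them, time stands still between calls to the robot, and variables do not carry over. Pictures are saved under pics/ and viewed, at most 10 in all, crops included, and the job is handed in when it is done.

Besides the shell and the picture viewer there is one more tool, called after "Request:" as name([rows], argument=value, ...), one row to a line, values as JSON. step_arm: Moves the arm, as the interface text tells. Its arguments: {"type":"object","properties":{"plan":{"type":"array"},"claw":{"type":"number"},"squeeze":{"type":"number"}},"required":["plan"]}

```bash
mkdir -p pics; ls; python3 - <<'E'
from workcell import r
import cv2,pickle
S={}
for n in("scene","top"):
    s=r.snapshot(n);S[n]=s;cv2.imwrite(f"pics/{n}0.png",s["image"]);print(n,s["camera_matrix"],s["dist_coeffs"],s["view"])
pickle.dump(S,open("s0.pkl","wb"))
print(r.observe(), r.grip_point_offset)
E
```

```text
pics
scene [[564.41598983   0.         323.47693458]
 [  0.         564.41598983 246.40694582]
 [  0.           0.           1.        ]] [0.0257492 0.        0.        0.        0.       ] [[ 0.69310572 -0.72063017  0.01722283 -0.1482628 ]
 [ 0.33237677  0.34070045  0.87945943 -0.32366889]
 [-0.63963282 -0.60383389  0.47566216 -0.64519382]
 [ 0.          0.          0.          1.        ]]
top [[596.02211847   0.         308.95660812]
 [  0.         596.02211847 245.08891091]
 [  0.           0.           1.        ]] [-0.18676191  0.          0.          0.          0.        ] [[-0.02497203 -0.99927834 -0.02862157  0.31763965]
 [ 0.9907108  -0.02856596  0.13295147 -0.50625427]
 [-0.13367313 -0.02503563  0.9907092  -1.22422083]
 [ 0.          0.          0.          1.        ]]
{'clock': 0.1, 'qpos': array([ 1.12259221e+00,  3.13373171e-01,  1.49834583e+00,  2.11501522e-05,
        1.33101635e+00, -2.23419911e-01]), 'joint_vel': array([-0.00115416, -0.00186896, -0.00023547, -0.00056306,  0.00245276,
       -0.00043404]), 'joint_torque': array([ 2.36084052e-03, -4.12894428e+01, -2.60144860e+01, -1.45451913e-04,
        2.94832047e-03, -2.50543927e-06]), 'tool_pos': array([0.11693608, 0.51157802, 0.23080874]), 'ee_rot': array([-1.97976111e-04,  1.12158115e-01,  9.93690209e-01, -5.36046776e-04]), 'contact_force': array([-0.0942477 ,  0.07624658, -0.99985464]), 'moment': array([-0.01171965, -0.00433606, -0.03518875]), 'finger_force': 0.0, 'width': 0.08524798175439086} 0.0187
```

View pics/scene0.png

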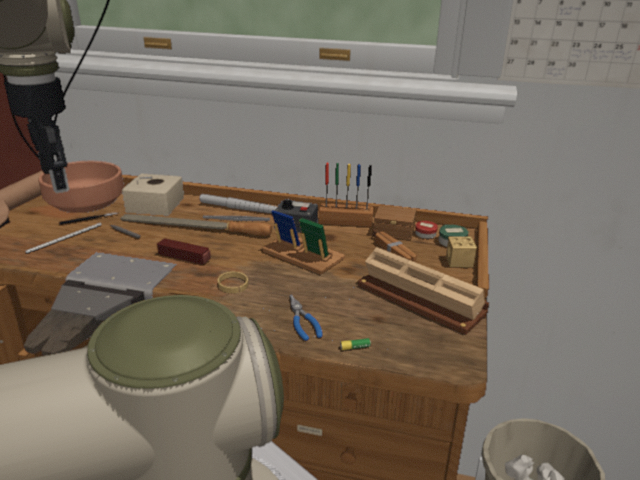

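View pics/top0.png

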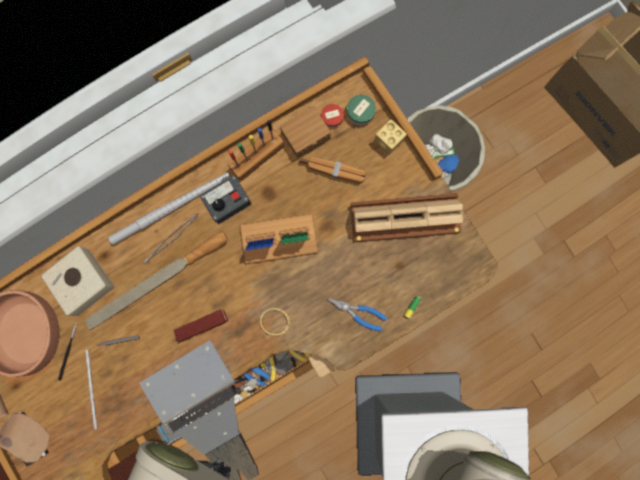

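```bash
python3 - <<'E'
import cv2,pickle,numpy as np
S=pickle.load(open("s0.pkl","rb"))
t=S["top"]["image"];s=S["scene"]["image"]
f=lambda im,x0,y0,x1,y1,k:cv2.resize(im[y0:y1,x0:x1],None,fx=k,fy=k,interpolation=cv2.INTER_CUBIC)
a=f(t,236,210,326,270,6);b=f(t,345,190,470,245,6)
cv2.imwrite("pics/topc.png",np.vstack([np.pad(a,((0,0),(0,750-a.shape[1]),(0,0)))[:270*1+0] if 0 else cv2.copyMakeBorder(f(t,236,212,326,267,4.9),0,0,0,309,0), f(t,345,190,470,245,6)]))
cv2.imwrite("pics/scc.png",f(s,255,200,495,330,3.3))
E
```

```text
(no output)
```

View pics/topc.png

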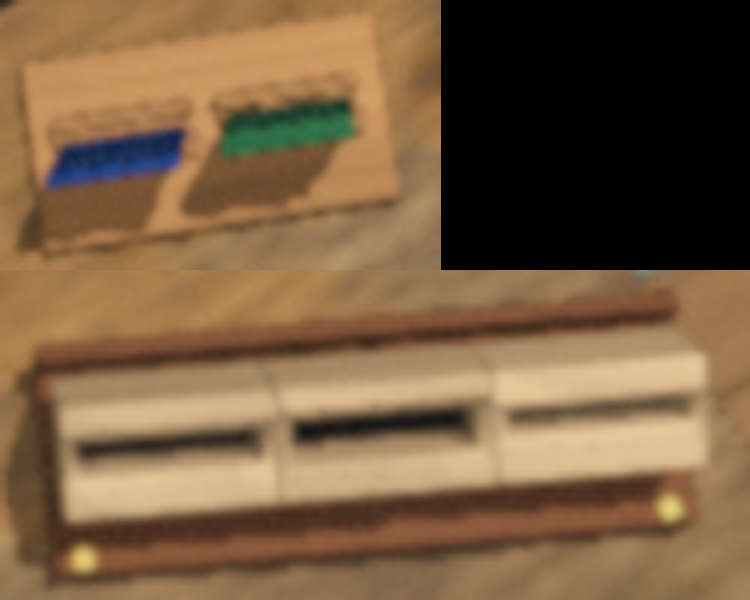

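View pics/scc.png

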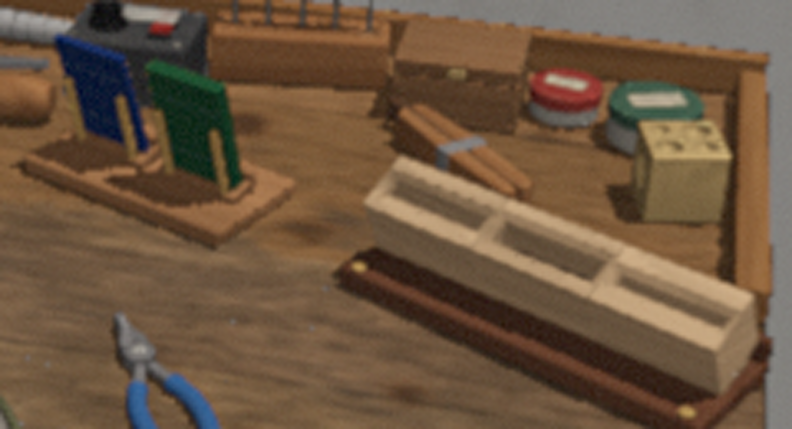

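```bash
cat >h.py <<'E'
import cv2,numpy as np
def ray(s,px):
    p=cv2.undistortPoints(np.float64(px).reshape(-1,1,2),s["camera_matrix"],s["dist_coeffs"]).reshape(-1,2)
    R=s["view"][:3,:3];t=s["view"][:3,3]
    return -R.T@t,(R.T@np.c_[p[:,0],-p[:,1],-np.ones(len(p))].T).T
def atz(s,px,z):
    c,d=ray(s,px);z=np.broadcast_to(z,len(d));return c+d*((z-c[2])/d[:,2])[:,None]
def proj(s,P):
    P=np.atleast_2d(P);q=P@s["view"][:3,:3].T+s["view"][:3,3]
    return cv2.projectPoints(q*[1,-1,-1],np.zeros(3),np.zeros(3),s["camera_matrix"],s["dist_coeffs"])[0].reshape(-1,2)
def tri(s1,p1,s2,p2):
    out=[]
    for a,b in zip(p1,p2):
        c1,d1=ray(s1,[a]);c2,d2=ray(s2,[b]);d1=d1[0]/np.linalg.norm(d1);d2=d2[0]/np.linalg.norm(d2)
        k=np.linalg.lstsq(np.c_[d1,-d2],c2-c1,rcond=None)[0];A=c1+k[0]*d1;B=c2+k[1]*d2
        out.append(np.r_[(A+B)/2,np.linalg.norm(A-B)])
    return np.array(out)
def crop(p,k,x0,y0): return (np.array(p,float)+.5)/k-.5+[x0,y0]
E
python3 - <<'E'
import pickle;from h import *
np.set_printoptions(precision=4,suppress=True)
S=pickle.load(open("s0.pkl","rb"));T,C=S["top"],S["scene"]
ts=lambda p:crop(p,4.9,236,212); tr=lambda p:crop(np.array(p)-[0,270],6,345,190); sc=lambda p:crop(p,3.3,255,200)
print("stand",atz(T,ts([(25,63),(370,12),(400,197),(45,250)]),[.012]))
print("stand scene L,front,R",atz(C,sc([(22,162),(217,238),(296,183)]),.012))
print("slab top edge T blue,green",atz(T,ts([(47,187),(180,165),(222,157),(354,136)]),.097))
print("slabs tri bTL,bTR,gTL,gTR",tri(T,ts([(47,187),(180,165),(222,157),(354,136)]),C,sc([(57,38),(128,68),(149,64),(228,98)])))
print("slot ends mid,wide,narrow",atz(T,tr([(78,452),(262,438),(294,432),(474,420),(508,412),(692,404)]),.056))
print("blocks top corners tri FL FR",tri(T,tr([(68,522),(706,467),(704,353)]),C,sc([(365,202),(718,342),(756,296)])))
print("rack front corners",atz(T,tr([(60,578),(690,524)]),.014),atz(C,sc([(337,270),(697,420)]),.014))
print("fence top ends",atz(T,tr([(38,348),(676,292)]),.028))
E
```

```text
stand [[0.568  0.4527 0.012 ]
 [0.5863 0.2982 0.012 ]
 [0.503  0.2871 0.012 ]
 [0.4839 0.4445 0.012 ]]
stand scene L,front,R [[0.4774 0.4386 0.012 ]
 [0.4991 0.2831 0.012 ]
 [0.5842 0.2953 0.012 ]]
slab top edge T blue,green [[0.5009 0.432  0.097 ]
 [0.5085 0.3766 0.097 ]
 [0.5113 0.3591 0.097 ]
 [0.5185 0.3044 0.097 ]]
slabs tri bTL,bTR,gTL,gTR [[0.5022 0.4313 0.0949 0.0029]
 [0.5109 0.3759 0.0901 0.0039]
 [0.5122 0.3579 0.0986 0.0031]
 [0.5217 0.3022 0.0919 0.0068]]
slot ends mid,wide,narrow [[ 0.5626  0.2001  0.056 ]
 [ 0.5657  0.1354  0.056 ]
 [ 0.5676  0.124   0.056 ]
 [ 0.5701  0.0603  0.056 ]
 [ 0.5726  0.0481  0.056 ]
 [ 0.5738 -0.0178  0.056 ]]
blocks top corners tri FL FR [[ 0.539   0.2036  0.0537  0.002 ]
 [ 0.5515 -0.0217  0.0584  0.0022]
 [ 0.5898 -0.0206  0.0687  0.0008]]
rack front corners [[ 0.5241  0.2058  0.014 ]
 [ 0.5374 -0.0241  0.014 ]] [[ 0.5209  0.2059  0.014 ]
 [ 0.5433 -0.0225  0.014 ]]
fence top ends [[ 0.6059  0.2114  0.028 ]
 [ 0.6204 -0.0212  0.028 ]]
```

```bash
cat >>h.py <<'E'
from scipy.spatial.transform import Rotation as Ro
def rel(o,target,psi):
    """dp mm, roll to bring TCP to target (m) with tool y at world angle psi"""
    w,x,y,z=o["ee_rot"];R=Ro.from_quat([x,y,z,w]).as_matrix()
    p0=np.arctan2(R[1,1],R[0,1]);d=(p0-psi+np.pi/2)%np.pi-np.pi/2
    return np.round(R.T@(np.array(target)-o["tool_pos"])*1e3,1),round(d,3)
def pose(p,P,c25=None):
    c,s=np.cos(p[2]),np.sin(p[2]);P=np.atleast_2d(P);return np.c_[p[0]+c*P[:,0]-s*P[:,1],p[1]+s*P[:,0]+c*P[:,1],P[:,2]]
A25=np.radians(25)
def rackpt(ys,u,w): # slot frame y, u across (back), w up along slope -> rack-centred (floor x at 0)
    return [u*np.cos(A25)-w*np.sin(A25),ys,.033+u*np.sin(A25)+w*np.cos(A25)]
E
python3 - <<'E'
import pickle;from h import *
from scipy.optimize import least_squares
from workcell import r
np.set_printoptions(precision=4,suppress=True)
S=pickle.load(open("s0.pkl","rb"));T,C=S["top"],S["scene"]
ts=lambda p:crop(p,4.9,236,212); tr=lambda p:crop(np.array(p)-[0,270],6,345,190); sc=lambda p:crop(p,3.3,255,200)
def fit(L,x0):
    f=lambda p:np.concatenate([(proj(s,pose(p,P))-q).ravel() for s,P,q in L])
    q=least_squares(f,x0,loss="soft_l1");print(q.x);[print((proj(s,pose(q.x,P))-qq).round(1).tolist()) for s,P,qq in L];return q.x
st=lambda a,b:[a*.043,b*.08,.012]
L1=[(T,np.array([st(1,1),st(1,-1),st(-1,-1),st(-1,1)]),ts([(25,63),(370,12),(400,197),(45,250)])),(C,np.array([st(-1,1),st(-1,-1),st(1,-1)]),sc([(22,162),(217,238),(296,183)]))]
ps=fit(L1,[.53,.37,.12])
h=.1135
P=np.array([rackpt(h,-.02,.03),rackpt(-h,-.02,.03),rackpt(-h,.02,.03)])
L2=[(T,P,tr([(68,522),(706,467),(704,353)])),(C,P,sc([(365,202),(718,342),(756,296)]))]
pr=fit(L2,[.58,.09,.056]); print("top only");pt=fit(L2[:1],[.58,.09,.056])
pickle.dump((ps,pr),open("fit.pkl","wb"))
for s,n in((T,"top"),(C,"scene")):
    im=cv2.resize(s["image"],None,fx=3,fy=3,interpolation=cv2.INTER_CUBIC)
    for yc,w in((.076,12.5),(0,16.5),(-.076,8.5)):
        w=w/2e3
        for W,l,hh,col in((w,.033,.03,(0,0,255)),(w,.033,0,(255,0,0)),(.02,.0375,.03,(0,255,0))):
            q=proj(s,pose(pr,[rackpt(yc+a*l,b*W,hh) for a,b in((1,1),(1,-1),(-1,-1),(-1,1))]))
            cv2.polylines(im,[np.int32((q+.5)*3)],True,col,1)
    x0,y0=(345,190) if n=="top" else(355,235)
    cv2.imwrite(f"pics/ov_{n}.png",im[y0*3:(y0+60)*3 if n=="top" else (y0+90)*3,x0*3:(x0+140)*3])
a=cv2.imread("pics/ov_top.png");b=cv2.imread("pics/ov_scene.png");cv2.imwrite("pics/ov.png",cv2.resize(np.vstack([a,b]),None,fx=1.3,fy=1.3))
E
```

```text
[0.5347 0.3703 0.1183]
[[-1.0, 0.1], [1.0, -0.3], [0.6, 0.7], [-0.0, 0.6]]
[[-0.0, -1.8], [-0.2, -0.9], [0.6, -0.5]]
[0.5775 0.0926 0.0601]
[[0.1, -0.6], [0.0, -0.8], [0.0, -0.1]]
[[-0.4, 0.7], [-0.1, 3.0], [-0.4, -0.0]]
top only
[0.5763 0.0928 0.0618]
[[0.0, -0.0], [-0.0, -0.3], [-0.0, 0.3]]
```

View pics/ov.png

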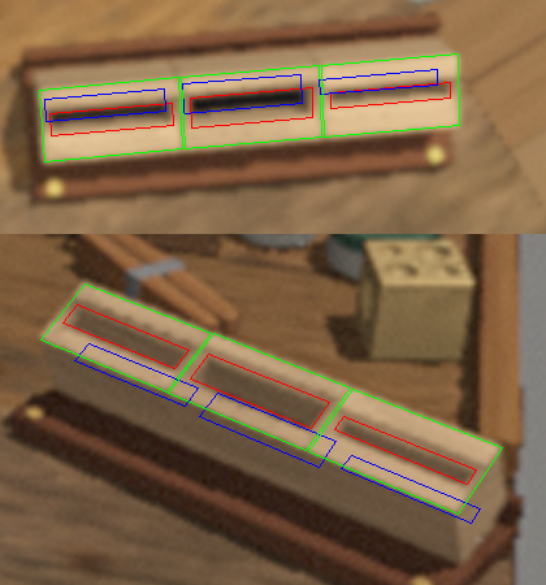

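```bash
python3 - <<'E'
from h import *;from workcell import r
o=r.observe();print(rel(o,[.5127,.4048,.16],np.pi/2+.125))
E
```

```text
(array([-409.6,  -15.8,   70.7]), np.float64(-0.35))
```

Request:
step_arm([
  {"dp":[-55,-2,0],"roll":-0.1},
  {"dp":[-110,-4,0],"roll":-0.2},
  {"dp":[-165,-6,10],"roll":-0.3},
  {"dp":[-220,-8,20],"roll":-0.35},
  {"dp":[-275,-11,30],"roll":-0.35},
  {"dp":[-330,-13,45],"roll":-0.35},
  {"dp":[-385,-15,60],"roll":-0.35},
  {"dp":[-409.6,-15.8,71],"roll":-0.35},
  {"dp":[-409.6,-15.8,71],"roll":-0.35},
  {"dp":[-409.6,-15.8,71],"roll":-0.35},
], claw=61, squeeze=25)

```text
clock: 1.35
tool_pos: [0.5121, 0.4055, 0.1605]
ee_rot: [-0.0, -0.063, 0.998, 0.0]
contact_force: [-0.4, -0.1, 0.4]
width: 0.061
finger_force: 0.0
```

```bash
python3 - <<'E'
import pickle;from h import *;from workcell import r
S={n:r.snapshot(n) for n in("top","scene")};pickle.dump(S,open("s1.pkl","wb"))
a=S["top"]["image"][190:290,225:345];b=S["scene"]["image"][160:290,235:375]
k=lambda i,s:cv2.resize(i,None,fx=s,fy=s,interpolation=cv2.INTER_CUBIC)
a=k(a,3.3);b=k(b,2.8);H=max(len(a),len(b));pd=lambda i:cv2.copyMakeBorder(i,0,H-len(i),0,0,0);cv2.imwrite("pics/a1.png",np.hstack([pd(a),pd(b)]))
o=r.observe();print(o["tool_pos"],o["width"],rel(o,[.5127,.4048,.16],np.pi/2+.125),o["contact_force"])
E
```

```text
[0.51198488 0.40576563 0.16101835] 0.06112578823936023 (array([-0.6, -1. ,  1. ]), np.float64(0.001)) [-0.59712776 -0.15688307 -0.06026479]
```

View pics/a1.png

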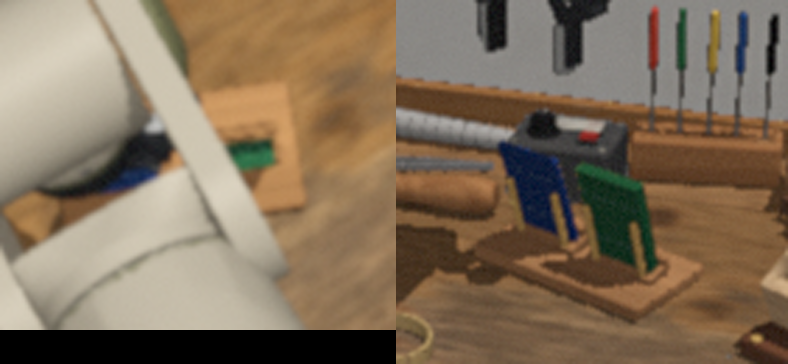

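```bash
python3 - <<'E'
import pickle;from h import *
S=pickle.load(open("s1.pkl","rb"));C=S["scene"];o=np.array([.512,.4058,.161+.005])
p=[o[0],o[1],.125]
P=[(a,b,o[2]+h) for h in(0,) for b in(-.0305,-.045,.0305,.045) for a in(-.011,.011)]
q=(proj(C,pose(p,P))-[235,160])*2.8+[396,0]
for a,b in zip(P,q):print(np.round(a,3),b.round(0))
im=cv2.resize(C["image"][155:200,255:315],None,fx=10,fy=10,interpolation=cv2.INTER_CUBIC);cv2.imwrite("pics/f1.png",im)
q=(proj(C,pose(p,P))-[255,155]+.5)*10
print(q.round(0).tolist())
E
```

```text
[-0.011 -0.03   0.166] [551.  75.]
[ 0.011 -0.03   0.166] [571.  66.]
[-0.011 -0.045  0.166] [567.  80.]
[ 0.011 -0.045  0.166] [587.  71.]
[-0.011  0.03   0.166] [487.  55.]
[0.011 0.03  0.166] [507.  46.]
[-0.011  0.045  0.166] [472.  50.]
[0.011 0.045 0.166] [492.  42.]
[[360.0, 324.0], [430.0, 291.0], [417.0, 341.0], [487.0, 308.0], [128.0, 251.0], [200.0, 220.0], [75.0, 234.0], [147.0, 204.0]]
```

View pics/f1.png

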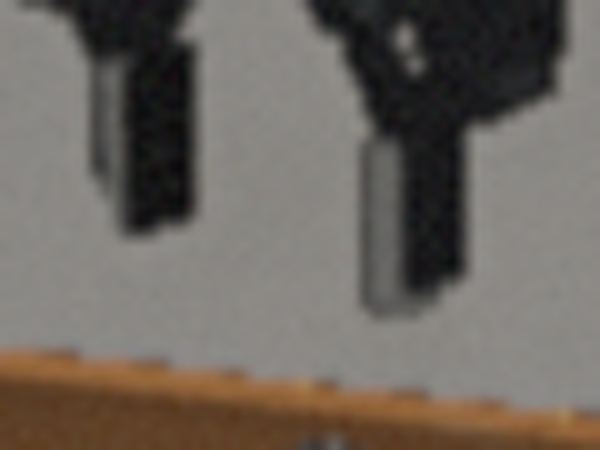

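Request:
step_arm([
  {"dp":[0,-0.5,20],"roll":0},
  {"dp":[0,-0.5,40],"roll":0},
  {"dp":[0,-0.5,60],"roll":0},
  {"dp":[0,-0.5,75],"roll":0},
  {"dp":[0,-0.5,87],"roll":0},
  {"dp":[0,-0.5,97],"roll":0},
  {"dp":[0,-0.5,102],"roll":0},
  {"dp":[0,-0.5,102],"roll":0},
  {"dp":[0,-0.5,102],"roll":0},
])

```text
clock: 2.58
tool_pos: [0.5131, 0.4047, 0.0588]
ee_rot: [0.0, -0.063, 0.998, 0.0]
contact_force: [0.6, -0.6, 1.2]
width: 0.0609
finger_force: 0.0
```

Request:
step_arm([
  {"dp":[0,0,0],"roll":0},
  {"dp":[0,0,0],"roll":0},
  {"dp":[0,0,0],"roll":0},
  {"dp":[0,0,0],"roll":0},
  {"dp":[0,0,0],"roll":0},
], claw=50, squeeze=25)

```text
clock: 3.2
tool_pos: [0.5131, 0.4046, 0.0589]
ee_rot: [0.0, -0.063, 0.998, 0.0]
contact_force: [-0.6, -0.8, 5.8]
width: 0.0554
finger_force: 26.7
```

Request:
step_arm([
  {"dp":[1.4,0,-5],"roll":0},
  {"dp":[4.3,0,-15],"roll":0},
  {"dp":[8.5,0,-30],"roll":0},
  {"dp":[13,0,-45],"roll":0},
  {"dp":[20,0,-70],"roll":0},
  {"dp":[20,0,-100],"roll":0},
  {"dp":[20,0,-120],"roll":0},
  {"dp":[20,0,-120],"roll":0},
])

```text
clock: 4.2
tool_pos: [0.4931, 0.4025, 0.1804]
ee_rot: [0.001, -0.063, 0.998, 0.001]
contact_force: [0.0, -0.4, -0.8]
width: 0.0554
finger_force: 26.9
```

```bash
python3 - <<'E'
import pickle;from h import *;from workcell import r
o=r.observe()
# rack pose, narrow slot (y=-.076). slab held at s=62mm up, tilt 25 final. floor point:
pr=[.577,.0927,.061]
for d,lab in((.04,"edge above mouth 10mm"),(0,"home")):
    P=pose(pr,[rackpt(-.076,0,d+.062)])[0];print(lab,"grip pt",P)
print(o["tool_pos"],o["contact_force"],o["width"])
print(rel(o,[.54,.02,.18],np.pi/2+.061))
E
```

```text
edge above mouth 10mm grip pt [0.53860624 0.01421345 0.12544339]
home grip pt [0.55547953 0.015244   0.08919108]
[0.49313373 0.40245577 0.18038853] [ 0.03621591 -0.37443768 -0.77116861] 0.05542225587022271
(array([ 1.400e+00, -3.853e+02, -1.000e-01]), np.float64(0.065))
```

Request:
step_arm([
  {"dp":[0,-45,0],"roll":0.01},
  {"dp":[0,-95,0],"roll":0.03},
  {"dp":[0,-145,0],"roll":0.05},
  {"dp":[0,-195,0],"roll":0.065},
  {"dp":[0,-245,0],"roll":0.065},
  {"dp":[0,-295,0],"roll":0.065},
  {"dp":[1,-345,0],"roll":0.065},
  {"dp":[1.4,-375,0],"roll":0.065},
  {"dp":[1.4,-390,0],"roll":0.065},
  {"dp":[1.4,-390,0],"roll":0.065},
  {"dp":[1.4,-390,0],"roll":0.065},
])

```text
clock: 5.58
tool_pos: [0.5401, 0.0161, 0.1781]
ee_rot: [-0.0, -0.031, 1.0, 0.0]
contact_force: [0.0, -0.3, -0.4]
width: 0.0557
finger_force: 26.9
```

```bash
python3 - <<'E'
import pickle;from h import *;from workcell import r
S={n:r.snapshot(n) for n in("top","scene")};pickle.dump(S,open("s2.pkl","wb"))
o=r.observe();print(o["tool_pos"],o["contact_force"],o["width"]);t=o["tool_pos"]
C=S["scene"];c=proj(C,[t])[0].astype(int);print(c)
x0,y0=c[0]-75,c[1]-50
cv2.imwrite("pics/b1.png",cv2.resize(C["image"][y0:y0+110,x0:x0+150],None,fx=5,fy=5,interpolation=cv2.INTER_CUBIC));print(x0,y0)
for th in(14,16,18,20):
    th=np.radians(th);g=t+[0,0,.0187+.005]
    q=proj(C,pose([g[0],g[1],.061],[[ (62-s)*1e-3*np.sin(th)+xx*np.cos(th),y,g[2]-(62-s)*1e-3*np.cos(th)+xx*np.sin(th)] for s in(0,80) for y in(.028,-.028) for xx in(-.003,)]))
    print(np.degrees(th),((q-[x0,y0]+.5)*5).round(0).tolist())
E
```

```text
[0.54021461 0.0160443  0.17826661] [-0.34592178  0.20790605 -1.13039727] 0.05581083179612133
[457 235]
382 185
14.0 [[311.0, 314.0], [462.0, 368.0], [309.0, 122.0], [469.0, 173.0]]
16.0 [[314.0, 310.0], [465.0, 365.0], [308.0, 124.0], [468.0, 175.0]]
18.0 [[317.0, 307.0], [468.0, 361.0], [307.0, 125.0], [467.0, 176.0]]
20.0 [[321.0, 303.0], [471.0, 357.0], [306.0, 126.0], [466.0, 178.0]]
```

View pics/b1.png

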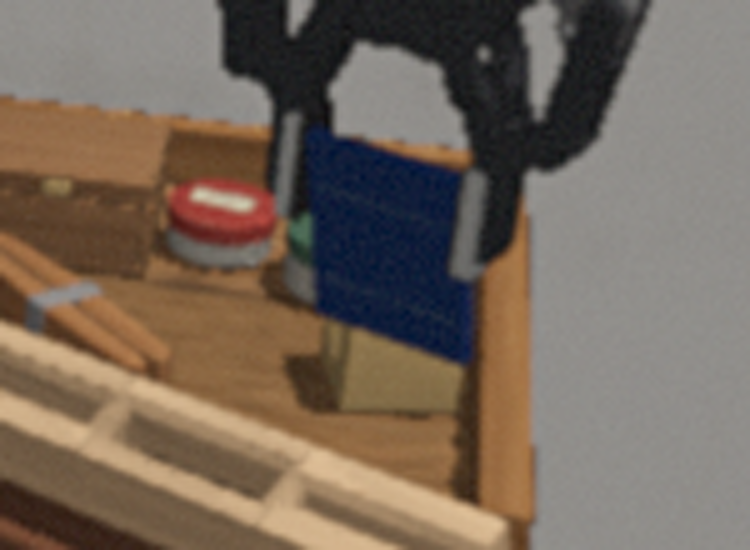

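```bash
cat >>h.py <<'E'
def ins(o,yc,W,TH,s=.062,sw=.0237,pr=(.577,.0927,.061),dx=0):
    for w,th in zip(W,TH):
        a=np.radians(th);e=np.array(rackpt(yc,0,w));g=e+[-s*np.sin(a)+dx,0,s*np.cos(a)-sw]
        P=pose(pr,[g])[0];print(w,th,P.round(4),*rel(o,P,np.pi/2+pr[2]))
E
python3 - <<'E'
from h import *;from workcell import r
ins(r.observe(),-.076,[.05,.036,.032,.028,.024,.020,.016,.012,.008,.004,.002,0,-.002],[18,18,18,18.5,19.5,21,22.5,24,24.5,25,25,25,25])
E
```

```text
0.05 18 [0.5414 0.0144 0.1136] [-1.1 -1.7 64.7] 0.001
0.036 18 [0.5473 0.0147 0.1009] [-7.  -1.7 77.4] 0.001
0.032 18 [0.549  0.0148 0.0973] [-8.7 -1.7 81. ] 0.001
0.028 18.5 [0.5502 0.0149 0.0935] [-9.9 -1.7 84.8] 0.001
0.024 19.5 [0.5509 0.015  0.0895] [-10.6  -1.7  88.8] 0.001
0.02 21 [0.551  0.015  0.0853] [-10.7  -1.7  93. ] 0.001
0.016 22.5 [0.5512 0.015  0.0811] [-10.9  -1.8  97.2] 0.001
0.012 24 [0.5514 0.015  0.0768] [-11.1  -1.8 101.4] 0.001
0.008 24.5 [0.5526 0.0151 0.073 ] [-12.3  -1.8 105.3] 0.001
0.004 25 [0.5538 0.0151 0.0691] [-13.5  -1.8 109.1] 0.001
0.002 25 [0.5546 0.0152 0.0673] [-14.4  -1.8 111. ] 0.001
0 25 [0.5555 0.0152 0.0655] [-15.2  -1.8 112.8] 0.001
-0.002 25 [0.5563 0.0153 0.0637] [-16.   -1.8 114.6] 0.001
```

Request:
step_arm([
  {"dp":[0,-1.5,20],"roll":0},
  {"dp":[0,-1.5,40],"roll":0},
  {"dp":[-1,-1.5,60],"roll":0},
  {"dp":[-5,-1.5,71],"roll":0},
  {"dp":[-7,-1.7,77],"roll":0},
  {"dp":[-7,-1.7,77],"roll":0},
  {"dp":[-7,-1.7,77],"roll":0},
])

```text
clock: 6.55
tool_pos: [0.5477, 0.0137, 0.1018]
ee_rot: [0.0, -0.03, 1.0, -0.0]
contact_force: [0.1, -0.1, -0.2]
width: 0.0555
finger_force: 26.9
```

```bash
python3 - <<'E'
import pickle;from h import *;from workcell import r
S={n:r.snapshot(n) for n in("scene",)};pickle.dump(S,open("s3.pkl","wb"))
o=r.observe();print(o["tool_pos"],o["contact_force"],o["width"])
C=S["scene"];cv2.imwrite("pics/b2.png",cv2.resize(C["image"][220:320,400:520],None,fx=6,fy=6,interpolation=cv2.INTER_CUBIC))
E
```

```text
[0.54766601 0.01367803 0.10187509] [-0.27271217  1.035336   -0.50256528] 0.05539230873257725
```

View pics/b2.png

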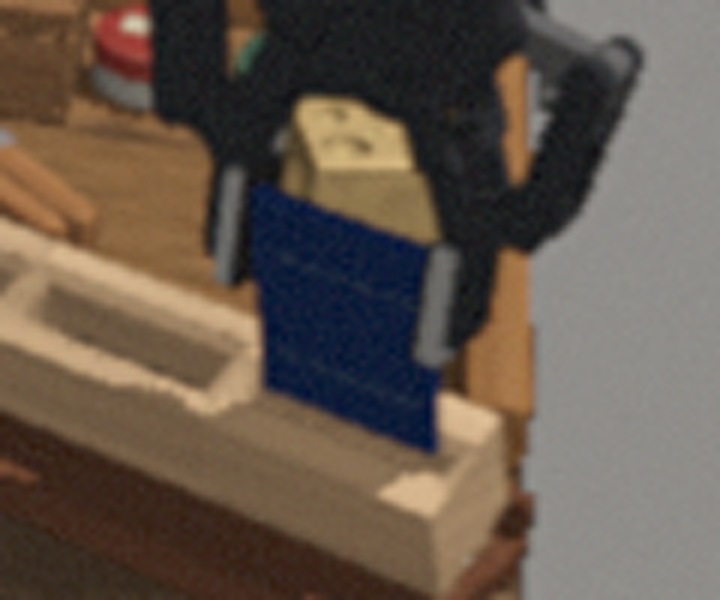

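Request:
step_arm([
  {"dp":[-1.7,0,4],"roll":0},
  {"dp":[-2.9,0,8],"roll":0},
  {"dp":[-3.6,0,12],"roll":0},
  {"dp":[-3.7,0,16],"roll":0},
  {"dp":[-3.9,0,20],"roll":0},
  {"dp":[-4.1,0,24.4],"roll":0},
  {"dp":[-4.1,0,24.4],"roll":0},
  {"dp":[-4.1,0,24.4],"roll":0},
])

```text
clock: 7.6
tool_pos: [0.5514, 0.014, 0.0763]
ee_rot: [-0.0, -0.03, 1.0, 0.0]
contact_force: [5.6, 0.6, -1.3]
width: 0.0554
finger_force: 27.8
```

Request:
step_arm([
  {"dp":[-1.2,0,4],"roll":0},
  {"dp":[-2.4,0,7.7],"roll":0},
  {"dp":[-3.2,0,9.5],"roll":0},
  {"dp":[-3.2,0,9.5],"roll":0},
  {"dp":[-3.2,0,9.5],"roll":0},
])

```text
clock: 8.22
tool_pos: [0.5542, 0.0141, 0.0681]
ee_rot: [-0.001, -0.03, 1.0, -0.0]
contact_force: [-2.7, -0.1, 14.0]
width: 0.0559
finger_force: 29.3
```

Request:
step_arm([
  {"dp":[-0.4,0,1],"roll":0},
  {"dp":[-0.8,0,2],"roll":0},
  {"dp":[-0.8,0,2],"roll":0},
])

```text
clock: 8.6
tool_pos: [0.5546, 0.0141, 0.0681]
ee_rot: [-0.001, -0.03, 1.0, -0.0]
contact_force: [-15.1, -0.5, 36.1]
width: 0.0552
finger_force: 31.2
```

Request:
step_arm([
  {"dp":[0.6,0,-1.5],"roll":0},
  {"dp":[0.6,0,-1.5],"roll":0},
])

```text
clock: 8.85
tool_pos: [0.5543, 0.0141, 0.0681]
ee_rot: [-0.001, -0.03, 1.0, -0.0]
contact_force: [-5.7, -0.3, 20.0]
width: 0.0557
finger_force: 29.8
```

Request:
step_arm([
  {"dp":[0,0,0],"roll":0},
  {"dp":[0,0,0],"roll":0},
  {"dp":[0,0,0],"roll":0},
  {"dp":[0,0,-10],"roll":0},
  {"dp":[0,0,-30],"roll":0},
  {"dp":[0,0,-60],"roll":0},
  {"dp":[0,0,-100],"roll":0},
  {"dp":[0,0,-110],"roll":0},
  {"dp":[0,0,-110],"roll":0},
], claw=66)

```text
clock: 9.98
tool_pos: [0.5549, 0.0142, 0.1772]
ee_rot: [0.0, -0.03, 1.0, -0.0]
contact_force: [-0.4, 0.4, 0.0]
width: 0.0658
finger_force: 0.0
```

```bash
python3 - <<'E'
import pickle;from h import *;from workcell import r
S={n:r.snapshot(n) for n in("scene",)};pickle.dump(S,open("s4.pkl","wb"))
o=r.observe();print(o["tool_pos"],o["contact_force"],o["width"])
C=S["scene"];cv2.imwrite("pics/b3.png",cv2.resize(C["image"][220:320,380:500],None,fx=6,fy=6,interpolation=cv2.INTER_CUBIC))
for th in (23,25,27,29):
  a=np.radians(th);print(th,((proj(C,pose([.577,.0927,.061],[[-.08*np.sin(a)-.003,-.076+s*.028,.033+.08*np.cos(a)] for s in(1,-1)]))-[380,220]+.5)*6).round(0).tolist())
# green: stand frame (-.0145,-.037), width grip
ps=[.5347,.3703,.125];g=pose(ps,[[-.0145,-.0365,0]])[0];g[2]=.16;print(g,rel(o,g,np.pi/2+.125))
E
```

```text
[0.55453519 0.0142052  0.17621859] [-0.3768679  -0.45563977  0.15896956] 0.0661054533659383
23 [[367.0, 280.0], [546.0, 349.0]]
25 [[362.0, 287.0], [541.0, 356.0]]
27 [[357.0, 294.0], [536.0, 363.0]]
29 [[352.0, 301.0], [531.0, 371.0]]
[0.52486376 0.332277   0.16      ] (array([ 10.5, 319.3,  16.3]), np.float64(-0.065))
```

View pics/b3.png

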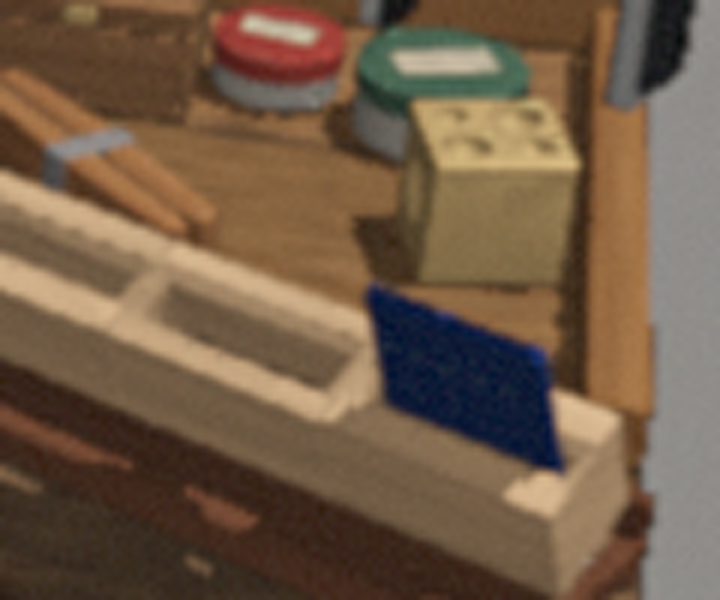

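Request:
step_arm([
  {"dp":[3,0,0],"roll":0},
  {"dp":[6.6,0,0],"roll":0},
  {"dp":[6.6,0,0],"roll":0},
  {"dp":[6.6,0,0],"roll":0},
  {"dp":[6.6,0,0],"roll":0},
  {"dp":[6.6,0,20],"roll":0},
  {"dp":[6.6,0,40],"roll":0},
  {"dp":[6.6,0,55],"roll":0},
  {"dp":[6.6,0,63],"roll":0},
  {"dp":[6.6,0,66],"roll":0},
  {"dp":[6.6,0,66],"roll":0},
], claw=0)

```text
clock: 11.4
tool_pos: [0.5485, 0.0137, 0.1112]
ee_rot: [0.0, -0.03, 1.0, -0.0]
contact_force: [0.3, 1.1, -0.2]
width: -0.0
finger_force: 0.0
```

Request:
step_arm([
  {"dp":[0,0,1],"roll":0},
  {"dp":[0,0,2],"roll":0},
  {"dp":[0,0,2],"roll":0},
])

```text
clock: 11.78
tool_pos: [0.5483, 0.0138, 0.1089]
ee_rot: [0.0, -0.03, 1.0, -0.0]
contact_force: [-0.2, -0.8, 0.3]
width: 0.0003
finger_force: 0.0
```

Request:
step_arm([
  {"dp":[0,0,1],"roll":0},
  {"dp":[0,0,1.5],"roll":0},
  {"dp":[0,0,1.5],"roll":0},
])

```text
clock: 12.15
tool_pos: [0.5483, 0.0138, 0.1073]
ee_rot: [-0.0, -0.03, 1.0, 0.0]
contact_force: [-0.2, 0.1, -0.4]
width: -0.0001
finger_force: 0.0
```

Request:
step_arm([
  {"dp":[0,0,1],"roll":0},
  {"dp":[0,0,1],"roll":0},
])

```text
clock: 12.4
tool_pos: [0.5483, 0.0138, 0.1063]
ee_rot: [-0.0, -0.03, 1.0, 0.0]
contact_force: [0.2, -0.2, -0.4]
width: 0.0001
finger_force: 0.0
```

Request:
step_arm([
  {"dp":[0,0,-30],"roll":0},
  {"dp":[0,10,-65],"roll":0},
  {"dp":[0,50,-70],"roll":0},
  {"dp":[0,100,-70],"roll":-0.02},
  {"dp":[1,150,-70],"roll":-0.04},
  {"dp":[2,200,-70],"roll":-0.065},
  {"dp":[3,250,-70],"roll":-0.065},
  {"dp":[4,290,-70],"roll":-0.065},
  {"dp":[4,312,-62],"roll":-0.065},
  {"dp":[4,319,-54],"roll":-0.065},
  {"dp":[4,319,-54],"roll":-0.065},
  {"dp":[4,319,-54],"roll":-0.065},
], claw=68)

```text
clock: 13.9
tool_pos: [0.5256, 0.3308, 0.1605]
ee_rot: [0.0, -0.062, 0.998, -0.0]
contact_force: [-0.6, -0.1, 0.1]
width: 0.0676
finger_force: 0.0
```

```bash
python3 - <<'E'
import pickle;from h import *;from workcell import r
o=r.observe();print(o["tool_pos"],rel(o,[.5249,.3323,.058],np.pi/2+.125),o["width"])
C=r.snapshot("scene");T=pickle.load(open("s0.pkl","rb"))
# green extents: check the slab top corners unchanged vs first picture
hs=lambda im:cv2.inRange(cv2.cvtColor(im,cv2.COLOR_BGR2HSV),(60,120,20),(90,255,255))[205:265,295:335]
for s in(T["scene"],C):
    ys,xs=np.nonzero(hs(s["image"]));print(len(xs),xs.min()+295,xs.max()+295,ys.min()+205,ys.max()+205,xs.mean()+295,ys.mean()+205)
E
```

```text
[0.5256179  0.33083162 0.16052543] (array([  0.5,   1.6, 102.5]), np.float64(-0.001)) 0.06762786207865468
482 300 327 219 255 313.0933609958506 234.83195020746888
477 300 327 219 255 313.0335429769392 235.0167714884696
```

Green slab undisturbed; descend and grip.

Request:
step_arm([
  {"dp":[0.5,1.5,25],"roll":0},
  {"dp":[0.5,1.5,50],"roll":0},
  {"dp":[0.5,1.5,70],"roll":0},
  {"dp":[0.5,1.5,85],"roll":0},
  {"dp":[0.5,1.5,97],"roll":0},
  {"dp":[0.5,1.5,102],"roll":0},
  {"dp":[0.5,1.5,102],"roll":0},
])

```text
clock: 14.82
tool_pos: [0.5246, 0.3333, 0.0585]
ee_rot: [0.0, -0.063, 0.998, 0.0]
contact_force: [-0.0, 0.0, -0.1]
width: 0.068
finger_force: 0.0
```

Request:
step_arm([
  {"dp":[0,0,0],"roll":0},
  {"dp":[0,0,0],"roll":0},
  {"dp":[0,0,0],"roll":0},
  {"dp":[0,0,0],"roll":0},
  {"dp":[0,0,0],"roll":0},
], claw=50, squeeze=25)

```text
clock: 15.45
tool_pos: [0.5248, 0.3335, 0.0591]
ee_rot: [0.001, -0.063, 0.998, 0.0]
contact_force: [-1.0, 0.0, 5.5]
width: 0.0553
finger_force: 27.0
```

Request:
step_arm([
  {"dp":[1.4,0,-5],"roll":0},
  {"dp":[4.3,0,-15],"roll":0},
  {"dp":[8.5,0,-30],"roll":0},
  {"dp":[13,0,-45],"roll":0},
  {"dp":[20,0,-70],"roll":0},
  {"dp":[20,0,-100],"roll":0},
  {"dp":[20,0,-120],"roll":0},
  {"dp":[20,0,-120],"roll":0},
])

```text
clock: 16.45
tool_pos: [0.5045, 0.331, 0.1797]
ee_rot: [0.001, -0.063, 0.998, 0.0]
contact_force: [-0.5, 0.5, -0.6]
width: 0.0558
finger_force: 27.2
```

```bash
python3 - <<'E'
from h import *;from workcell import r
o=r.observe();print(o["tool_pos"],o["width"],o["finger_force"])
ins(o,.076,[.11],[18])
E
```

```text
[0.50451181 0.33104103 0.17970617] 0.05579760528894497 27.172004878520966
0.11 18 [0.5068 0.1646 0.168 ] [  18.5 -165.5   11.6] 0.064
```

Request:
step_arm([
  {"dp":[0,-40,0],"roll":0.01},
  {"dp":[0,-90,0],"roll":0.03},
  {"dp":[-3,-135,0],"roll":0.05},
  {"dp":[-6.5,-160,0],"roll":0.064},
  {"dp":[-6.5,-168.6,0],"roll":0.064},
  {"dp":[-6.5,-168.6,0],"roll":0.064},
  {"dp":[-6.5,-168.6,0],"roll":0.064},
])

```text
clock: 17.32
tool_pos: [0.5317, 0.1654, 0.1781]
ee_rot: [-0.0, -0.031, 1.0, 0.0]
contact_force: [0.2, 0.3, -0.2]
width: 0.0555
finger_force: 27.2
```

```bash
python3 - <<'E'
from h import *;from workcell import r
from scipy.optimize import minimize
S=r.snapshot("scene");o=r.observe();t=o["tool_pos"];print(t,o["contact_force"])
im=S["image"];m=cv2.inRange(cv2.cvtColor(im,cv2.COLOR_BGR2HSV),(60,120,15),(90,255,255))
c=proj(S,[t])[0].astype(int);x0,y0=c-[50,45];m=m[y0:y0+90,x0:x0+100]
n,l,st,ce=cv2.connectedComponentsWithStats(m);k=1+np.argmax(st[1:,4]);M=(l==k)
print(st[k],c)
def sil(th,s,dx,dy):
    a=np.radians(th);g=t+[0,0,.0237]
    P=[[ (s-z)*np.sin(a)+x*np.cos(a)+dx,y+dy,g[2]-(s-z)*np.cos(a)+x*np.sin(a)] for z in(0,.08) for y in(-.028,.028) for x in(-.005,.005)]
    q=proj(S,pose([g[0],g[1],.061],P))-[x0,y0];h=cv2.convexHull(np.float32(q))
    I=np.zeros((900,1000),np.uint8);cv2.fillConvexPoly(I,np.int32((h+.5)*10),255);return cv2.resize(I,(100,90),interpolation=cv2.INTER_AREA)/255
# compare only below fingers/rows: corners of mask vs silhouette via IoU grid
best=sorted((np.abs(sil(th,s,dx,dy)-M).sum(),th,s,dx,dy) for th in range(10,25,2) for s in(.058,.062,.066) for dx in(-.004,0,.004) for dy in(-.002,0,.002))[:6]
for b in best:print(np.round(b,4))
ins(o,.076,[.05,.036],[18,18])
E
```

```text
[0.53175144 0.16535744 0.17820066] [ 1.16126533  0.10126794 -0.55890508]
[ 36  21  31  46 802] [382 209]
[ 2.70702e+02  2.20000e+01  6.60000e-02 -4.00000e-03  2.00000e-03]
[ 2.77902e+02  2.20000e+01  6.60000e-02 -4.00000e-03  0.00000e+00]
[ 2.809412e+02  2.000000e+01  6.600000e-02 -4.000000e-03  2.000000e-03]
[ 2.846314e+02  2.000000e+01  6.600000e-02 -4.000000e-03  0.000000e+00]
[2.932157e+02 2.000000e+01 6.600000e-02 0.000000e+00 2.000000e-03]
[ 2.937412e+02  2.000000e+01  6.600000e-02 -4.000000e-03 -2.000000e-03]
0.05 18 [0.5322 0.1661 0.1136] [-0.5  0.7 64.6] 0.002
0.036 18 [0.5381 0.1665 0.1009] [-6.4  0.7 77.3] 0.002
```

```bash
python3 - <<'E'
from h import *;from workcell import r
S=r.snapshot("scene");o=r.observe();t=o["tool_pos"];g=t+[0,0,.0237]
im=S["image"].astype(int);m=(im[...,1]>im[...,2]*1.5)&(im[...,1]>im[...,0]*1.15)
x0,y0=350,165
for x in range(364,404,2):
    y=np.nonzero(m[y0:262,x])[0];print((x,y.min()+y0,y.max()+y0,len(y)) if len(y) else (x,),end=" ")
print()
for y in range(190,250,4):
    x=np.nonzero(m[y,x0:420])[0];print((y,x.min()+x0,x.max()+x0) if len(x) else (y,),end=" ")
print()
for th in(14,16,18):
  a=np.radians(th)
  for z in(0,.08):
    print(th,z,proj(S,pose([g[0],g[1],.061],[[(.062-z)*np.sin(a)+x*np.cos(a),y,g[2]-(.062-z)*np.cos(a)+x*np.sin(a)] for y in(.028,-.028) for x in(-.005,.005)])).round(1).tolist())
E
```

```text
(364,) (366,) (368, np.int64(187), np.int64(191), 5) (370, np.int64(185), np.int64(202), 18) (372, np.int64(185), np.int64(213), 29) (374, np.int64(187), np.int64(222), 36) (376, np.int64(188), np.int64(222), 35) (378, np.int64(189), np.int64(223), 35) (380, np.int64(189), np.int64(224), 36) (382, np.int64(190), np.int64(225), 36) (384, np.int64(190), np.int64(225), 36) (386, np.int64(191), np.int64(226), 36) (388, np.int64(192), np.int64(227), 36) (390, np.int64(192), np.int64(228), 37) (392, np.int64(193), np.int64(228), 36) (394, np.int64(214), np.int64(229), 16) (396, np.int64(215), np.int64(230), 16) (398, np.int64(220), np.int64(229), 10) (400,) (402,) 
(190, np.int64(368), np.int64(384)) (194, np.int64(369), np.int64(393)) (198, np.int64(369), np.int64(393)) (202, np.int64(370), np.int64(392)) (206, np.int64(372), np.int64(392)) (210, np.int64(372), np.int64(392)) (214, np.int64(373), np.int64(397)) (218, np.int64(373), np.int64(397)) (222, np.int64(374), np.int64(398)) (226, np.int64(386), np.int64(398)) (230, np.int64(396), np.int64(397)) (234,) (238,) (242,) (246,) 
14 0 [[371.7, 221.7], [374.9, 218.8], [397.1, 230.9], [400.2, 227.9]]
14 0.08 [[367.8, 185.4], [371.1, 182.6], [394.3, 193.9], [397.6, 191.0]]
16 0 [[372.4, 221.1], [375.5, 218.1], [397.8, 230.3], [400.9, 227.2]]
16 0.08 [[367.6, 185.7], [370.9, 182.7], [394.1, 194.2], [397.4, 191.1]]
18 0 [[373.1, 220.5], [376.2, 217.4], [398.4, 229.7], [401.5, 226.4]]
18 0.08 [[367.4, 185.9], [370.7, 182.8], [393.9, 194.5], [397.2, 191.2]]
```

Request:
step_arm([
  {"dp":[0,0.7,20],"roll":0},
  {"dp":[0,0.7,40],"roll":0},
  {"dp":[-1,0.7,60],"roll":0},
  {"dp":[-5,0.7,71],"roll":0},
  {"dp":[-6.7,0.7,77],"roll":0},
  {"dp":[-6.7,0.7,77],"roll":0},
  {"dp":[-6.7,0.7,77],"roll":0},
])

```text
clock: 18.3
tool_pos: [0.539, 0.1656, 0.102]
ee_rot: [0.001, -0.031, 1.0, 0.0]
contact_force: [0.5, 0.7, -1.3]
width: 0.0556
finger_force: 27.2
```

Request:
step_arm([
  {"dp":[-1.7,0,4],"roll":0},
  {"dp":[-2.9,0,8],"roll":0},
  {"dp":[-2.9,0,8],"roll":0},
])

```text
clock: 18.68
tool_pos: [0.5428, 0.1657, 0.0963]
ee_rot: [0.002, -0.031, 1.0, -0.0]
contact_force: [-6.7, -2.0, 21.6]
width: 0.0555
finger_force: 30.3
```

Request:
step_arm([
  {"dp":[2,0,-5],"roll":0},
  {"dp":[2,0,-8],"roll":0},
  {"dp":[2,0,-8],"roll":0},
])

```text
clock: 19.05
tool_pos: [0.5397, 0.1656, 0.1013]
ee_rot: [-0.0, -0.031, 1.0, 0.0]
contact_force: [1.1, -0.1, -0.6]
width: 0.0558
finger_force: 28.0
```

```bash
python3 - <<'E'
from h import *;from workcell import r
S=r.snapshot("scene");o=r.observe();t=o["tool_pos"];g=t+[0,0,.0237];print(t,o["contact_force"])
im=S["image"].astype(int);m=(im[...,1]>im[...,2]*1.5)&(im[...,1]>im[...,0]*1.15)
x0=350
for x in range(370,410,2):
    y=np.nonzero(m[180:300,x])[0];print(*(x,y.min()+180,y.max()+180,len(y)) if len(y) else (x,),end=" | ")
print()
for y in range(216,276,3):
    x=np.nonzero(m[y,x0:430])[0];print(*(y,x.min()+x0,x.max()+x0) if len(x) else (y,),end=" | ")
print()
for th in(14,18,22):
  a=np.radians(th)
  for z in(0,.08):
    print(th,z,proj(S,pose([g[0],g[1],.061],[[(.062-z)*np.sin(a)+x*np.cos(a),y,g[2]-(.062-z)*np.cos(a)+x*np.sin(a)] for y in(.028,-.028) for x in(-.005,.005)])).round(1).tolist())
w=.00625
print("mouth front L,R back L,R",proj(S,pose([.577,.0927,.061],[rackpt(.076+s*.033,u*w,.03) for u in(-1,1) for s in(1,-1)])).round(1).tolist())
# brightness profile down the image through slab middle to read mouth edges
for x in(384,392): print(x,[tuple(im[y,x]) for y in range(246,290,2)] and [int(im[y,x].sum()/3) for y in range(246,296)])
ins(o,.076,[.036,.03],[18,18])
E
```

```text
[0.539612   0.16554213 0.10112839] [-0.13290371  0.41657606 -0.06666449]
370 223 238 16 | 372 222 249 28 | 374 224 256 33 | 376 225 257 33 | 378 226 258 33 | 380 227 259 33 | 382 227 260 34 | 384 228 261 34 | 386 229 261 33 | 388 230 262 33 | 390 230 263 34 | 392 231 264 25 | 394 252 265 14 | 396 252 265 14 | 398 | 400 | 402 | 404 | 406 | 408 | 
216 | 219 | 222 371 372 | 225 369 376 | 228 369 385 | 231 369 393 | 234 370 392 | 237 370 392 | 240 371 392 | 243 372 391 | 246 372 391 | 249 372 391 | 252 373 396 | 255 373 396 | 258 377 396 | 261 384 397 | 264 392 397 | 267 | 270 | 273 | 
14 0 [[371.9, 256.6], [374.9, 253.7], [396.2, 266.5], [399.2, 263.5]]
14 0.08 [[368.1, 223.5], [371.3, 220.6], [393.5, 232.9], [396.7, 229.9]]
18 0 [[373.2, 255.4], [376.2, 252.2], [397.5, 265.3], [400.5, 262.0]]
18 0.08 [[367.7, 224.1], [370.9, 220.9], [393.2, 233.4], [396.3, 230.1]]
22 0 [[374.5, 254.1], [377.4, 250.7], [398.9, 263.9], [401.8, 260.3]]
22 0.08 [[367.3, 224.6], [370.4, 221.1], [392.8, 234.0], [395.9, 230.4]]
mouth front L,R back L,R [[370.5, 257.4], [399.1, 269.1], [374.1, 252.9], [402.7, 264.4]]
384 [34, 31, 30, 28, 29, 33, 37, 32, 40, 41, 33, 31, 27, 32, 33, 35, 63, 86, 95, 100, 106, 105, 104, 99, 91, 86, 86, 87, 86, 89, 86, 90, 91, 93, 85, 62, 41, 35, 36, 35, 38, 34, 38, 55, 77, 77, 69, 54, 44, 37]
392 [52, 54, 57, 49, 30, 31, 32, 28, 31, 33, 35, 33, 42, 37, 36, 34, 30, 20, 35, 46, 83, 110, 103, 101, 102, 123, 146, 125, 92, 88, 86, 85, 84, 88, 88, 90, 91, 91, 78, 48, 33, 39, 35, 41, 43, 33, 50, 69, 81, 74]
0.036 18 [0.5381 0.1665 0.1009] [1.5 1.  0.2] 0.0
0.03 18 [0.5406 0.1666 0.0955] [-1.   1.   5.7] 0.0
```

Request:
step_arm([
  {"dp":[2.2,1,0],"roll":0},
  {"dp":[2.2,1,0],"roll":0},
  {"dp":[1,1,3],"roll":0},
  {"dp":[-0.3,1,6],"roll":0},
  {"dp":[-0.8,1,9],"roll":0},
  {"dp":[-0.8,1,9],"roll":0},
])

```text
clock: 19.85
tool_pos: [0.5412, 0.1666, 0.0953]
ee_rot: [0.001, -0.031, 1.0, -0.0]
contact_force: [-8.6, -1.5, 24.0]
width: 0.0561
finger_force: 31.0
```

Request:
step_arm([
  {"dp":[0,0,-5],"roll":0},
  {"dp":[3,0,-5],"roll":0},
  {"dp":[3,0,-5],"roll":0},
  {"dp":[3,0,-2],"roll":0},
  {"dp":[3,0,0.5],"roll":0},
  {"dp":[3,0,1],"roll":0},
  {"dp":[3,0,1],"roll":0},
])

```text
clock: 20.72
tool_pos: [0.5378, 0.1665, 0.0944]
ee_rot: [0.001, -0.031, 1.0, -0.0]
contact_force: [-11.3, -2.6, 28.1]
width: 0.0554
finger_force: 31.6
```

Request:
step_arm([
  {"dp":[0,0,-10],"roll":0},
  {"dp":[0,0,-20],"roll":0},
  {"dp":[0,0,-30],"roll":0},
  {"dp":[0,0,-30],"roll":0},
  {"dp":[0,0,-30],"roll":0},
])

```text
clock: 21.35
tool_pos: [0.5372, 0.1664, 0.121]
ee_rot: [-0.0, -0.031, 1.0, -0.0]
contact_force: [-0.2, 0.3, -0.9]
width: 0.0551
finger_force: 28.5
```

```bash
cat >m.py <<'E'
from h import *;from workcell import r
from scipy.optimize import least_squares
def meas(thick=.010):
    S=r.snapshot("scene");o=r.observe();t=o["tool_pos"];g=t+[0,0,.0237];print(t,o["contact_force"])
    im=cv2.resize(S["image"],None,fx=4,fy=4,interpolation=cv2.INTER_CUBIC).astype(int)
    m=((im[...,1]>im[...,2]*1.4)&(im[...,1]>im[...,0]*1.1)).astype(np.uint8)
    c=(proj(S,[t])[0]*4).astype(int);R=np.zeros_like(m);R[c[1]-170:c[1]+200,c[0]-100:c[0]+140]=1;m=cv2.morphologyEx(m*R,cv2.MORPH_OPEN,np.ones((5,5)))
    n,l,st,ce=cv2.connectedComponentsWithStats(m);k=1+np.argmax(st[1:,4]);m=l==k;bx,by,bw,bh,_=st[k]
    cols=np.arange(bx+24,bx+bw-12,4);bot=np.array([np.nonzero(m[:,x])[0].max()+.5 for x in cols])
    ct=np.arange(bx+20,bx+int(bw*.7),4);top=np.array([np.nonzero(m[:,x])[0].min()-.5 for x in ct])
    rows=np.arange(by+30,by+int(bh*.7),4);lef=np.array([np.nonzero(m[y])[0].min()-.5 for y in rows])
    def f(p):
        a,s,dx,dy=p[0],p[1],p[2],p[3]
        P=[[(s-z)*np.sin(a)+x*np.cos(a)+dx,y+dy,g[2]-(s-z)*np.cos(a)+x*np.sin(a)] for z in(0,.08) for y in(.028,-.028) for x in(-thick/2,thick/2)]
        q=(proj(S,pose([g[0],g[1],.061],P))+.5)*4-.5
        ln=lambda i,j,x:q[i,1]+(x-q[i,0])*(q[j,1]-q[i,1])/(q[j,0]-q[i,0])
        # q idx: z0:yL f0,b1; yR f2,b3 ; z80: L f4,b5; R f6,b7
        le=q[4,0]+(rows-q[4,1])*(q[0,0]-q[4,0])/(q[0,1]-q[4,1])
        return np.r_[ln(0,2,cols)-bot,ln(5,7,ct)-top,le-lef, (p[2])/.002*3, (p[3])/.001*3]/4
    q=least_squares(f,[.3,.062,0,0],x_scale=[.1,.01,.01,.01],loss="soft_l1");print("tilt",np.degrees(q.x[0]).round(1),"s",q.x[1].round(4),"dx,dy",q.x[2:].round(4),"rms px",np.sqrt(np.mean(f(q.x)**2)).round(2))
    a,s=q.x[:2];e=[s*np.sin(a)+q.x[2],q.x[3],g[2]-s*np.cos(a)];E=pose([g[0],g[1],.061],[e])[0];print("lower edge",E.round(4));return q.x,E,o,S
if __name__=="__main__":meas()
E
python3 m.py
python3 - <<'E'
# rack block geometry check in first pictures: strong edges across the left block at its middle (top camera)
import pickle;from h import *
S=pickle.load(open("s0.pkl","rb"))
for n,rng in(("top",np.arange(-.034,.0341,.002)),("scene",np.arange(-.034,.0341,.002))):
  for yc in(.076,0,-.076):
    q=proj(S[n],pose([.577,.0927,.061],[rackpt(yc,u,.03) for u in rng])).astype(np.float32)
    v=cv2.remap(cv2.cvtColor(S[n]["image"],cv2.COLOR_BGR2GRAY),q[:,0].reshape(-1,1),q[:,1].reshape(-1,1),cv2.INTER_LINEAR).ravel();print(n,yc,v.tolist())
E
```

```text
[0.53720522 0.1663732  0.12096159] [ 0.0360321  -0.23449202 -0.56829641]
tilt 18.6 s 0.0652 dx,dy [-0.0016  0.0004] rms px 0.26
lower edge [0.5564 0.168  0.0828]
top 0.076 [98, 82, 64, 56, 55, 66, 98, 142, 176, 190, 193, 195, 197, 197, 187, 167, 140, 106, 72, 53, 68, 110, 147, 175, 185, 190, 186, 170, 151, 142, 142, 140, 126, 98, 68]
top 0 [101, 92, 75, 61, 56, 66, 100, 141, 170, 179, 180, 183, 183, 173, 157, 146, 134, 103, 62, 35, 40, 74, 120, 159, 182, 189, 185, 167, 153, 147, 143, 139, 123, 93, 66]
top -0.076 [91, 73, 60, 54, 55, 64, 109, 157, 186, 195, 196, 196, 198, 200, 200, 188, 161, 126, 98, 95, 122, 160, 184, 192, 195, 196, 192, 178, 160, 152, 150, 143, 124, 89, 61]
scene 0.076 [85, 84, 81, 84, 83, 83, 89, 122, 155, 167, 170, 167, 158, 136, 99, 85, 84, 83, 78, 89, 105, 114, 129, 148, 161, 166, 165, 144, 102, 63, 53, 58, 74, 98, 114]
scene 0 [83, 83, 85, 84, 86, 85, 86, 109, 144, 157, 155, 144, 114, 80, 81, 81, 79, 80, 81, 88, 103, 119, 126, 138, 157, 166, 162, 147, 117, 99, 94, 98, 98, 98, 95]
scene -0.076 [86, 87, 85, 86, 87, 85, 88, 121, 156, 170, 170, 171, 172, 166, 137, 101, 88, 88, 108, 122, 126, 135, 157, 166, 169, 171, 170, 150, 114, 97, 102, 97, 95, 98, 100]
```

Request:
step_arm([
  {"dp":[-3,0,10],"roll":0},
  {"dp":[-3,0,20],"roll":0},
  {"dp":[-3,0,25],"roll":0},
  {"dp":[-3,0,27.5],"roll":0},
  {"dp":[-3,0,27.5],"roll":0},
  {"dp":[-1,0,28.2],"roll":0},
  {"dp":[1,0,29],"roll":0},
  {"dp":[3,0,29.9],"roll":0},
  {"dp":[5,0,30.8],"roll":0},
  {"dp":[5,0,30.8],"roll":0},
])

```text
clock: 22.65
tool_pos: [0.5343, 0.1662, 0.0927]
ee_rot: [0.003, -0.031, 1.0, 0.0]
contact_force: [-0.0, -1.3, 12.8]
width: 0.0556
finger_force: 30.4
```

```bash
python3 m.py
```

```text
[0.5342925  0.16615013 0.09268126] [ 0.51070399 -0.51503425 13.24518159]
tilt 22.4 s 0.0645 dx,dy [-0.0007  0.0001] rms px 0.43
lower edge [0.5581 0.1677 0.0568]
```

Request:
step_arm([
  {"dp":[0,0,-5],"roll":0},
  {"dp":[-2,0,-5],"roll":0},
  {"dp":[-2,0,-5],"roll":0},
  {"dp":[-3,0,-2.7],"roll":0},
  {"dp":[-4,0,-0.5],"roll":0},
  {"dp":[-5,0,1.8],"roll":0},
  {"dp":[-5,0,1.8],"roll":0},
])

```text
clock: 23.58
tool_pos: [0.538, 0.1665, 0.0923]
ee_rot: [0.001, -0.031, 1.0, -0.0]
contact_force: [-11.8, -1.7, 31.5]
width: 0.0556
finger_force: 33.0
```

```bash
python3 - <<'E'
from m import *
x,E,o,S=meas();print(o["moment"],o["contact_force"],Ro.from_quat(o["ee_rot"][[1,2,3,0]]).as_matrix().round(4).tolist())
E
```

```text
[0.53795163 0.16652217 0.09227965] [-11.91895127  -2.5119373   31.36905689]
tilt 20.2 s 0.0629 dx,dy [-0.001   0.0002] rms px 0.31
lower edge [0.5586 0.168  0.0569]
[-0.41147761  2.04235632 -0.01440388] [-11.91895127  -2.5119373   31.36905689] [[-0.9981, -0.0616, 0.0025], [-0.0616, 0.9981, -0.0001], [-0.0025, -0.0003, -1.0]]
```

Request:
step_arm([
  {"dp":[0,0,-8],"roll":0},
  {"dp":[-1,0,-8],"roll":0},
  {"dp":[-1,0,-8],"roll":0},
])

```text
clock: 24.0
tool_pos: [0.5383, 0.1664, 0.0962]
ee_rot: [-0.0, -0.031, 1.0, -0.0]
contact_force: [0.2, -0.6, -0.3]
width: 0.0558
finger_force: 29.8
```

```bash
python3 - <<'E'
from m import *
for i in range(2):
    x,E,o,S=meas();a=E-[.5724,0,.033];print("u,w",a[0]*np.cos(A25)+a[2]*np.sin(A25),-a[0]*np.sin(A25)+a[2]*np.cos(A25))
E
```

```text
[0.53820603 0.16641733 0.09612311] [-0.00404278 -0.26054235 -0.38875094]
tilt 20.2 s 0.0631 dx,dy [-0.0009  0.0002] rms px 0.29
lower edge [0.5591 0.1679 0.0606]
u,w -0.00041823013981288557 0.03065175123238578
[0.53821003 0.16645511 0.0962061 ] [-1.01684813 -0.36626937 -0.12650535]
tilt 20.1 s 0.0634 dx,dy [-0.0008  0.0002] rms px 0.29
lower edge [0.5591 0.1679 0.0604]
u,w -0.00047753745003371005 0.03044099138865811
```

Request:
step_arm([
  {"dp":[-1.3,0,0],"roll":0},
  {"dp":[-1.8,0,1],"roll":0},
  {"dp":[-2.3,0,2.2],"roll":0},
  {"dp":[-2.8,0,3.3],"roll":0},
  {"dp":[-3.2,0,4.4],"roll":0},
  {"dp":[-3.7,0,5.5],"roll":0},
  {"dp":[-3.7,0,5.5],"roll":0},
])

```text
clock: 24.98
tool_pos: [0.542, 0.1667, 0.0933]
ee_rot: [0.0, -0.031, 1.0, -0.0]
contact_force: [-8.4, -1.7, 17.5]
width: 0.0555
finger_force: 31.7
```

Request:
step_arm([
  {"dp":[0.4,0,-1.5],"roll":0},
  {"dp":[1.2,0,-1.5],"roll":0},
  {"dp":[1.2,0,-1],"roll":0},
  {"dp":[1,0,0],"roll":0},
  {"dp":[0.7,0,1],"roll":0},
  {"dp":[0.7,0,1],"roll":0},
])

```text
clock: 25.72
tool_pos: [0.5419, 0.1667, 0.0933]
ee_rot: [0.001, -0.031, 1.0, -0.0]
contact_force: [-10.2, -1.2, 27.1]
width: 0.0555
finger_force: 32.7
```

Request:
step_arm([
  {"dp":[0,0,-6],"roll":0},
  {"dp":[1,0,-6],"roll":0},
  {"dp":[1,0,-3],"roll":0},
  {"dp":[1,0,0],"roll":0},
  {"dp":[1,0,0],"roll":0},
])

```text
clock: 26.35
tool_pos: [0.5408, 0.1667, 0.0927]
ee_rot: [0.001, -0.031, 1.0, -0.0]
contact_force: [-9.4, -1.4, 25.0]
width: 0.0557
finger_force: 32.6
```

Request:
step_arm([
  {"dp":[0,0,-6],"roll":0},
  {"dp":[1,0,-6],"roll":0},
  {"dp":[1,0,-3],"roll":0},
  {"dp":[1,0,0],"roll":0},
  {"dp":[1,0,0],"roll":0},
])

```text
clock: 26.98
tool_pos: [0.5395, 0.1665, 0.0924]
ee_rot: [0.0, -0.031, 1.0, -0.0]
contact_force: [-10.1, -2.1, 24.1]
width: 0.0556
finger_force: 32.3
```

Request:
step_arm([
  {"dp":[0,0,-6],"roll":0},
  {"dp":[-3.5,0,-6],"roll":0},
  {"dp":[-3.5,0,-3],"roll":0},
  {"dp":[-3.5,0,0],"roll":0},
  {"dp":[-3.5,0,0],"roll":0},
])

```text
clock: 27.6
tool_pos: [0.5439, 0.1668, 0.0933]
ee_rot: [0.002, -0.031, 1.0, -0.0]
contact_force: [-8.8, -1.5, 28.4]
width: 0.0555
finger_force: 32.9
```

Request:
step_arm([
  {"dp":[0,0,-6],"roll":0},
  {"dp":[-1.5,0,-6],"roll":0},
  {"dp":[-1.5,0,-3],"roll":0},
  {"dp":[-1.5,0,0],"roll":0},
  {"dp":[-1.5,0,0],"roll":0},
])

```text
clock: 28.22
tool_pos: [0.5455, 0.1669, 0.0933]
ee_rot: [0.002, -0.031, 1.0, -0.0]
contact_force: [-8.8, -1.9, 28.4]
width: 0.0556
finger_force: 32.9
```

```bash
cat >>m.py <<'E'
def uw(E,yc=.076):
    f=pose((.577,.0927,.061),[[0,yc,.033]])[0];a=E-f;a=[a[0]*np.cos(.061)+a[1]*np.sin(.061),a[2]];print("u,w mm",np.round(1e3*np.array([a[0]*np.cos(A25)+a[1]*np.sin(A25),-a[0]*np.sin(A25)+a[1]*np.cos(A25)]),1))
E
python3 - <<'E'
from m import *
x,E,o,S=meas();uw(E);print(o["moment"])
im=S["image"];g=cv2.cvtColor(im,cv2.COLOR_BGR2GRAY)
for x in range(366,408,3): print(x,g[238:292:2,x].tolist())
E
```

```text
[0.54548803 0.16693209 0.09328199] [-7.20668172 -1.43410977 27.07826493]
tilt 18.5 s 0.0625 dx,dy [-0.0012  0.0003] rms px 0.27
lower edge [0.564  0.1683 0.0577]
u,w mm [ 2.9 25.9]
[-0.29723754  1.39426532  0.0062973 ]
366 [103, 104, 98, 109, 101, 94, 105, 100, 103, 100, 99, 103, 99, 97, 92, 97, 96, 96, 99, 40, 40, 46, 39, 48, 43, 40, 50]
369 [21, 19, 59, 105, 104, 94, 105, 101, 110, 144, 152, 102, 100, 93, 95, 88, 97, 93, 77, 35, 33, 40, 40, 41, 45, 45, 47]
372 [35, 35, 39, 47, 41, 54, 62, 88, 104, 127, 122, 109, 110, 99, 96, 92, 90, 96, 94, 63, 39, 38, 42, 42, 37, 46, 44]
375 [37, 34, 39, 36, 35, 40, 34, 47, 34, 32, 42, 94, 113, 113, 98, 91, 89, 94, 96, 93, 47, 39, 38, 34, 39, 45, 42]
378 [46, 34, 40, 33, 31, 36, 34, 41, 37, 33, 35, 49, 97, 115, 109, 91, 92, 89, 94, 95, 75, 37, 40, 42, 43, 42, 49]
381 [35, 32, 37, 33, 34, 33, 38, 36, 41, 38, 37, 36, 78, 109, 113, 104, 90, 93, 93, 96, 94, 63, 37, 36, 38, 45, 43]
384 [34, 46, 37, 34, 32, 36, 34, 36, 35, 41, 35, 36, 38, 91, 113, 111, 96, 89, 93, 90, 96, 85, 44, 42, 42, 37, 44]
387 [34, 35, 36, 36, 32, 35, 35, 36, 37, 41, 40, 43, 37, 62, 104, 112, 109, 96, 90, 93, 91, 100, 77, 35, 41, 40, 54]
390 [40, 39, 46, 36, 39, 41, 36, 32, 37, 37, 48, 37, 31, 35, 83, 108, 112, 102, 94, 89, 91, 94, 94, 57, 37, 35, 41]
393 [33, 29, 37, 42, 45, 44, 51, 51, 33, 38, 36, 36, 36, 37, 48, 92, 174, 164, 97, 90, 88, 91, 95, 89, 43, 40, 37]
396 [108, 109, 105, 107, 104, 105, 102, 100, 43, 30, 36, 42, 40, 38, 39, 91, 177, 178, 148, 90, 93, 90, 94, 97, 80, 41, 38]
399 [47, 39, 26, 29, 30, 26, 31, 99, 66, 135, 147, 123, 89, 75, 79, 93, 159, 168, 168, 126, 93, 93, 91, 93, 98, 56, 38]
402 [31, 27, 26, 22, 27, 25, 98, 126, 103, 75, 170, 170, 125, 118, 120, 141, 146, 159, 168, 164, 94, 96, 95, 90, 95, 94, 41]
405 [42, 42, 66, 77, 104, 126, 117, 112, 126, 106, 127, 174, 163, 136, 150, 144, 129, 125, 159, 171, 148, 92, 94, 90, 91, 99, 81]
```

Request:
step_arm([
  {"dp":[0,0,-3],"roll":0},
  {"dp":[3,0,-2.5],"roll":0},
  {"dp":[6,0,-2],"roll":0},
  {"dp":[9,0,-1],"roll":0},
  {"dp":[11,0,0],"roll":0},
  {"dp":[11,0,0],"roll":0},
])

```text
clock: 29.02
tool_pos: [0.533, 0.1661, 0.0899]
ee_rot: [-0.001, -0.031, 1.0, -0.0]
contact_force: [0.1, -0.7, 0.2]
width: 0.0556
finger_force: 30.2
```

Request:
step_arm([
  {"dp":[-0.8,0,1.8],"roll":0},
  {"dp":[-0.8,0,1.8],"roll":0},
])

```text
clock: 29.28
tool_pos: [0.5336, 0.1662, 0.0897]
ee_rot: [-0.001, -0.031, 1.0, -0.0]
contact_force: [-9.3, -1.1, 14.2]
width: 0.0557
finger_force: 31.5
```

```bash
python3 - <<'E'
from m import *
x,E,o,S=meas();uw(E);print(o["moment"])
E
```

```text
[0.53358007 0.16624406 0.08965744] [-8.5068006  -1.39431514 13.36119863]
tilt 18.4 s 0.0626 dx,dy [-0.0011  0.0003] rms px 0.35
lower edge [0.5523 0.1676 0.054 ]
u,w mm [-9.4 27.5]
[-0.23895763  1.55996167 -0.06852761]
```

Request:
step_arm([
  {"dp":[0,0,-10],"roll":0},
  {"dp":[-8,0,-12],"roll":0},
  {"dp":[-14.5,0,-10],"roll":0},
  {"dp":[-14.5,0,-6],"roll":0},
  {"dp":[-14.5,0,-3.5],"roll":0},
  {"dp":[-14.5,0,-1.5],"roll":0},
  {"dp":[-14.5,0,-1.5],"roll":0},
])

```text
clock: 30.2
tool_pos: [0.5511, 0.1672, 0.0949]
ee_rot: [0.004, -0.031, 1.0, -0.0]
contact_force: [-9.2, -2.8, 37.4]
width: 0.0554
finger_force: 33.6
```

Request:
step_arm([
  {"dp":[0,0,-7],"roll":0},
  {"dp":[-2.5,0,-7],"roll":0},
  {"dp":[-2.5,0,-3],"roll":0},
  {"dp":[-2.5,0,0],"roll":0},
  {"dp":[-2.5,0,0],"roll":0},
])

```text
clock: 30.82
tool_pos: [0.5529, 0.1673, 0.094]
ee_rot: [0.003, -0.031, 1.0, -0.0]
contact_force: [-11.0, -2.7, 36.5]
width: 0.0554
finger_force: 33.2
```

Request:
step_arm([
  {"dp":[0,0,-7],"roll":0},
  {"dp":[-2.5,0,-7],"roll":0},
  {"dp":[-2.5,0,-3],"roll":0},
  {"dp":[-2.5,0,0],"roll":0},
  {"dp":[-2.5,0,0],"roll":0},
])

```text
clock: 31.45
tool_pos: [0.5551, 0.1675, 0.0937]
ee_rot: [0.002, -0.031, 1.0, -0.0]
contact_force: [-11.1, -2.4, 35.5]
width: 0.0557
finger_force: 33.0
```

Request:
step_arm([
  {"dp":[3,0,-10],"roll":0},
  {"dp":[6,0,-16],"roll":0},
  {"dp":[6,0,-16],"roll":0},
  {"dp":[6,0,-16],"roll":0},
])

```text
clock: 31.95
tool_pos: [0.5475, 0.167, 0.1054]
ee_rot: [-0.0, -0.031, 1.0, -0.0]
contact_force: [0.0, 0.3, 0.0]
width: 0.0555
finger_force: 29.4
```

```bash
python3 - <<'E'
from m import *
x,E,o,S=meas();uw(E);print(o["width"])
# blue slab as it stands in the slot: fit tilt and floor offset along u from image corners
im=cv2.resize(S["image"],None,fx=4,fy=4,interpolation=cv2.INTER_CUBIC).astype(int)
m=((im[...,0]>im[...,2]*1.8)&(im[...,0]>im[...,1]*1.5)).astype(np.uint8);m[:240*4]=0;m[:,:420*4]=0;m[330*4:]=0
n,l,st,ce=cv2.connectedComponentsWithStats(m);k=1+np.argmax(st[1:,4]);m=l==k;bx,by,bw,bh,_=st[k];print(st[k]/4)
ys,xs=np.nonzero(m);h=cv2.approxPolyDP(cv2.convexHull(np.c_[xs,ys].astype(np.int32)),6,True);print((h.reshape(-1,2)/4).tolist())
for th in(20,25,30):
  a=np.radians(th);print(th,proj(S,pose([.577,.0927,.061],[[-z*np.sin(a)+x*np.cos(a),-.076+y,.033+z*np.cos(a)+x*np.sin(a)] for z in(.03,.08) for y in(.028,-.028) for x in(-.003,.003)])).round(1).tolist())
E
```

```text
[0.5474932  0.16701111 0.105366  ] [ 0.28857559 -0.38608759  0.22004866]
tilt 18.1 s 0.0579 dx,dy [-0.002   0.0006] rms px 0.32
lower edge [0.5635 0.1686 0.074 ]
u,w mm [ 9.3 40.9]
0.055570941538858824
[ 441.5   268.     32.     29.75 2038.5 ]
[[473.25, 297.25], [445.5, 287.0], [441.5, 268.5], [469.5, 278.5]]
20 [[443.7, 284.3], [445.4, 282.0], [472.5, 295.9], [474.2, 293.6], [441.9, 265.0], [443.7, 262.8], [471.6, 276.5], [473.4, 274.1]]
25 [[443.0, 285.4], [444.7, 282.9], [471.7, 297.1], [473.4, 294.5], [439.8, 267.9], [441.6, 265.4], [469.6, 279.4], [471.3, 276.9]]
30 [[442.2, 286.5], [443.9, 284.0], [471.0, 298.3], [472.7, 295.6], [437.8, 271.0], [439.6, 268.3], [467.5, 282.7], [469.3, 279.9]]
```

Request:
step_arm([
  {"dp":[-1.5,0,8],"roll":0},
  {"dp":[-1.5,0,12],"roll":0},
  {"dp":[-1.5,0,15],"roll":0},
  {"dp":[-1.5,0,16.5],"roll":0},
  {"dp":[-1.5,0,16.5],"roll":0},
])

```text
clock: 32.62
tool_pos: [0.5492, 0.1671, 0.0895]
ee_rot: [0.0, -0.031, 1.0, -0.0]
contact_force: [0.3, -1.2, -0.5]
width: 0.0561
finger_force: 29.4
```

Request:
step_arm([
  {"dp":[0,0,-6],"roll":0},
  {"dp":[-1.5,0,-6],"roll":0},
  {"dp":[-1.5,0,-2.5],"roll":0},
  {"dp":[-1.5,0,0],"roll":0},
  {"dp":[-1.5,0,0],"roll":0},
])

```text
clock: 33.25
tool_pos: [0.5505, 0.1672, 0.0891]
ee_rot: [-0.0, -0.031, 1.0, -0.0]
contact_force: [0.2, 1.5, -0.9]
width: 0.0557
finger_force: 29.4
```

Request:
step_arm([
  {"dp":[0,0,-6],"roll":0},
  {"dp":[-1.5,0,-6],"roll":0},
  {"dp":[-1.5,0,-2.5],"roll":0},
  {"dp":[-1.5,0,0],"roll":0},
  {"dp":[-1.5,0,0],"roll":0},
])

```text
clock: 33.88
tool_pos: [0.5528, 0.1674, 0.0927]
ee_rot: [0.001, -0.031, 1.0, -0.0]
contact_force: [-10.0, -2.1, 27.5]
width: 0.0557
finger_force: 32.1
```

Request:
step_arm([
  {"dp":[0,0,-6],"roll":0},
  {"dp":[2.3,0,-6],"roll":0},
  {"dp":[2.3,0,-3],"roll":0},
  {"dp":[2.3,0,0],"roll":0},
  {"dp":[2.1,0,1.5],"roll":0},
  {"dp":[2.1,0,1.5],"roll":0},
])

```text
clock: 34.62
tool_pos: [0.5505, 0.1672, 0.0879]
ee_rot: [0.001, -0.031, 1.0, 0.0]
contact_force: [1.8, -0.0, -0.0]
width: 0.0553
finger_force: 29.5
```

Request:
step_arm([
  {"dp":[0.2,0,1.5],"roll":0},
  {"dp":[0.2,0,1.5],"roll":0},
])

```text
clock: 34.88
tool_pos: [0.5507, 0.1672, 0.0869]
ee_rot: [0.001, -0.031, 1.0, 0.0]
contact_force: [6.0, 0.2, 2.2]
width: 0.0561
finger_force: 29.7
```

Request:
step_arm([
  {"dp":[1,0,1],"roll":0},
  {"dp":[1.5,0,2.5],"roll":0},
  {"dp":[2,0,4],"roll":0},
  {"dp":[2,0,4],"roll":0},
])

```text
clock: 35.38
tool_pos: [0.5489, 0.1671, 0.0832]
ee_rot: [0.002, -0.031, 1.0, 0.0]
contact_force: [5.2, 1.1, 4.4]
width: 0.0557
finger_force: 29.8
```

```bash
python3 - <<'E'
from m import *
x,E,o,S=meas();uw(E)
E
```

```text
[0.54890871 0.1670588  0.08318411] [5.28853835 0.36727978 5.0141306 ]
tilt 21.5 s 0.057 dx,dy [-0.0017  0.0004] rms px 0.32
lower edge [0.5681 0.1686 0.0538]
u,w mm [ 4.9 20.7]
```

Request:
step_arm([
  {"dp":[0.8,0,1.5],"roll":0},
  {"dp":[1.2,0,3],"roll":0},
  {"dp":[1.2,0,4.5],"roll":0},
  {"dp":[1.2,0,4.5],"roll":0},
])

```text
clock: 35.92
tool_pos: [0.5476, 0.167, 0.0786]
ee_rot: [0.001, -0.031, 1.0, 0.0]
contact_force: [5.7, 1.0, 4.1]
width: 0.0557
finger_force: 29.7
```

Request:
step_arm([
  {"dp":[0,0,1.5],"roll":0},
  {"dp":[-0.5,0,3],"roll":0},
  {"dp":[-1.2,0,4.5],"roll":0},
  {"dp":[-1.2,0,4.5],"roll":0},
])

```text
clock: 36.42
tool_pos: [0.5488, 0.1671, 0.074]
ee_rot: [0.001, -0.031, 1.0, 0.0]
contact_force: [5.4, -0.3, 3.5]
width: 0.0554
finger_force: 29.7
```

Request:
step_arm([
  {"dp":[-0.6,0,1.5],"roll":0},
  {"dp":[-1.3,0,3],"roll":0},
  {"dp":[-2,0,4.5],"roll":0},
  {"dp":[-2,0,4.5],"roll":0},
])

```text
clock: 36.92
tool_pos: [0.5506, 0.1672, 0.0694]
ee_rot: [0.001, -0.031, 1.0, 0.0]
contact_force: [5.6, 0.1, 5.2]
width: 0.0557
finger_force: 29.6
```

Request:
step_arm([
  {"dp":[-0.6,0,1.5],"roll":0},
  {"dp":[-1.1,0,2.5],"roll":0},
  {"dp":[-1.1,0,2.5],"roll":0},
])

```text
clock: 37.3
tool_pos: [0.5516, 0.1673, 0.0669]
ee_rot: [0.001, -0.031, 1.0, 0.0]
contact_force: [5.8, -0.0, 4.3]
width: 0.0553
finger_force: 29.7
```

Request:
step_arm([
  {"dp":[-0.4,0,1],"roll":0},
  {"dp":[-0.8,0,2],"roll":0},
  {"dp":[-0.8,0,2],"roll":0},
])

```text
clock: 37.67
tool_pos: [0.5524, 0.1673, 0.0649]
ee_rot: [0.001, -0.031, 1.0, 0.0]
contact_force: [5.4, 0.8, 4.0]
width: 0.0556
finger_force: 29.7
```

Request:
step_arm([
  {"dp":[-0.4,0,1],"roll":0},
  {"dp":[-0.8,0,2],"roll":0},
  {"dp":[-0.8,0,2],"roll":0},
])

```text
clock: 38.05
tool_pos: [0.5532, 0.1674, 0.0629]
ee_rot: [0.001, -0.031, 1.0, 0.0]
contact_force: [5.4, 0.6, 3.9]
width: 0.0554
finger_force: 29.7
```

Request:
step_arm([
  {"dp":[-0.4,0,1],"roll":0},
  {"dp":[-0.8,0,2],"roll":0},
  {"dp":[-0.8,0,2],"roll":0},
])

```text
clock: 38.42
tool_pos: [0.554, 0.1674, 0.0612]
ee_rot: [0.001, -0.031, 1.0, 0.0]
contact_force: [3.3, 0.1, 7.8]
width: 0.0559
finger_force: 29.9
```

Request:
step_arm([
  {"dp":[-0.3,0,0.7],"roll":0},
  {"dp":[-0.4,0,1],"roll":0},
  {"dp":[-0.4,0,1],"roll":0},
])

```text
clock: 38.8
tool_pos: [0.5541, 0.1674, 0.0611]
ee_rot: [0.001, -0.031, 1.0, -0.0]
contact_force: [-1.4, -0.3, 17.1]
width: 0.0558
finger_force: 31.1
```

Request:
step_arm([
  {"dp":[0.4,0,-1.5],"roll":0},
  {"dp":[0.4,0,-1.5],"roll":0},
])

```text
clock: 39.05
tool_pos: [0.5537, 0.1674, 0.0613]
ee_rot: [0.0, -0.031, 1.0, 0.0]
contact_force: [4.5, 0.1, 5.3]
width: 0.0559
finger_force: 29.7
```

Request:
step_arm([
  {"dp":[0,0,0],"roll":0},
  {"dp":[0,0,0],"roll":0},
  {"dp":[0,0,0],"roll":0},
  {"dp":[0,0,-10],"roll":0},
  {"dp":[0,0,-30],"roll":0},
  {"dp":[0,0,-60],"roll":0},
  {"dp":[0,0,-100],"roll":0},
  {"dp":[0,0,-110],"roll":0},
  {"dp":[0,0,-110],"roll":0},
], claw=68)

```text
clock: 40.17
tool_pos: [0.5534, 0.1674, 0.1713]
ee_rot: [0.0, -0.031, 1.0, 0.0]
contact_force: [1.0, -0.1, -1.8]
width: 0.0682
finger_force: 0.0
```

```bash
python3 - <<'E'
from m import *
S=r.snapshot("scene");o=r.observe();print(o["tool_pos"],o["width"])
im=cv2.resize(S["image"],None,fx=4,fy=4,interpolation=cv2.INTER_CUBIC).astype(int)
for nm,m,yc,t in(("blue",(im[...,0]>im[...,2]*1.8)&(im[...,0]>im[...,1]*1.5),-.076,.003),("green",(im[...,1]>im[...,2]*1.4)&(im[...,1]>im[...,0]*1.1),.076,.005)):
    m=m.astype(np.uint8);m[:225*4]=0;m[:,:360*4]=0;m[330*4:]=0;m[:,490*4:]=0
    n,l,st,ce=cv2.connectedComponentsWithStats(m);k=1+np.argmax(st[1:,4]);ys,xs=np.nonzero(l==k)
    h=cv2.approxPolyDP(cv2.convexHull(np.c_[xs,ys].astype(np.int32)),6,True);print(nm,(h.reshape(-1,2)/4).tolist())
    for th in(25,29):
        a=np.radians(th);print(th,proj(S,pose([.577,.0927,.061],[[-z*np.sin(a)+x*np.cos(a),yc+y,.033+z*np.cos(a)+x*np.sin(a)] for z in(.03,.08) for y in(.028,-.028) for x in(-t,t)])).round(1).tolist())
E
```

```text
[0.55297875 0.16735459 0.17032824] 0.0681970661759017
blue [[473.0, 297.5], [445.75, 287.0], [441.75, 268.25], [469.5, 278.5]]
25 [[443.0, 285.4], [444.7, 282.9], [471.7, 297.1], [473.4, 294.5], [439.8, 267.9], [441.6, 265.4], [469.6, 279.4], [471.3, 276.9]]
29 [[442.4, 286.3], [444.1, 283.7], [471.1, 298.0], [472.8, 295.4], [438.2, 270.4], [440.0, 267.7], [467.9, 282.0], [469.7, 279.3]]
green [[399.75, 268.0], [375.5, 259.25], [368.75, 242.0], [373.75, 241.5], [393.0, 249.5]]
25 [[373.0, 257.8], [375.8, 254.2], [397.2, 267.7], [400.1, 264.0], [367.7, 240.9], [370.7, 237.2], [392.7, 250.6], [395.7, 246.8]]
29 [[372.4, 258.7], [375.2, 254.9], [396.6, 268.7], [399.5, 264.7], [366.1, 243.1], [369.0, 239.2], [391.0, 252.9], [394.0, 248.8]]
```

Request:
step_arm([
  {"dp":[5,0,0],"roll":0},
  {"dp":[9,0,0],"roll":0},
  {"dp":[9,0,0],"roll":0},
  {"dp":[9,0,0],"roll":0},
  {"dp":[9,0,10],"roll":0},
  {"dp":[9,0,30],"roll":0},
  {"dp":[9,0,50],"roll":0},
  {"dp":[9,0,58],"roll":0},
  {"dp":[9,0,61],"roll":0},
  {"dp":[9,0,61],"roll":0},
], claw=0)

```text
clock: 41.48
tool_pos: [0.5446, 0.1669, 0.1103]
ee_rot: [0.0, -0.031, 1.0, 0.0]
contact_force: [-0.2, 0.5, -0.1]
width: 0.0001
finger_force: 0.0
```

Request:
step_arm([
  {"dp":[0,0,1],"roll":0},
  {"dp":[0,0,1.5],"roll":0},
  {"dp":[0,0,1.5],"roll":0},
])

```text
clock: 41.85
tool_pos: [0.5444, 0.1668, 0.1086]
ee_rot: [0.0, -0.031, 1.0, 0.0]
contact_force: [0.8, 0.3, 0.9]
width: 0.0003
finger_force: 0.0
```

Request:
step_arm([
  {"dp":[0,0,1],"roll":0},
  {"dp":[0,0,1.5],"roll":0},
  {"dp":[0,0,1.5],"roll":0},
])

```text
clock: 42.22
tool_pos: [0.5444, 0.1668, 0.1069]
ee_rot: [-0.0, -0.031, 1.0, 0.0]
contact_force: [-0.5, 0.0, -0.3]
width: -0.0002
finger_force: 0.0
```

Request:
step_arm([
  {"dp":[0,0,1],"roll":0},
  {"dp":[0,0,1.5],"roll":0},
  {"dp":[0,0,1.5],"roll":0},
])

```text
clock: 42.6
tool_pos: [0.5444, 0.1669, 0.1056]
ee_rot: [0.0, -0.031, 1.0, -0.0]
contact_force: [0.3, -0.1, 1.0]
width: 0.0002
finger_force: 0.6
```

Request:
step_arm([
  {"dp":[0,0,-15],"roll":0},
  {"dp":[0,0,-50],"roll":0},
  {"dp":[0,0,-90],"roll":0},
  {"dp":[0,0,-100],"roll":0},
  {"dp":[0,0,-100],"roll":0},
  {"dp":[0,0,-100],"roll":0},
])

```text
clock: 43.35
tool_pos: [0.5439, 0.1668, 0.2043]
ee_rot: [-0.001, -0.031, 1.0, -0.0]
contact_force: [0.2, -0.2, -0.8]
width: 0.0001
finger_force: 0.0
```

```bash
python3 -c "
from workcell import r
o=r.observe();print(o['tool_pos'],o['contact_force']);print(r.sign_off())"
```

```text
[0.54390094 0.1667559  0.20432232] [ 0.16331615 -0.15950259 -0.78172096]
the job is handed in; nothing more can be done
None
```

I filed the blue slab in the narrow slot and the green slab in the middle slot, both down to the slot floor by force, height and camera checks, and handed the job in at about 43 s; sign-off returned no verdict, the green slab took repeated tries, and I did not re-check the other tools.

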